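# Free the jammed tin and right the fallen containers at the candy stall

## Robot

A 6-joint arm with a two-finger parallel gripper is mounted at the origin on the work surface. World frame = base frame: x ahead of the robot, y to its left, z up, the work surface at z = 0. Lengths are in m, angles in degrees, forces in N, time in s.
With the tool pointing down it reaches from about 0.375 to 0.9 m from the base axis. Payload 3.1 kg.
Tool frame: the origin (TCP) lies midway between the tips of the shut fingers; the grasp point (between the pads) lies 19 mm behind it; z points along the fingers, y is the direction in which the jaws open and shut (so a half turn about z gives the same grasp; the last joint's range is limited). The gripper opens to 87 mm and grips with 3 to 60 N. Pads are 19 mm wide; open, the fingers measure 117 mm over their backs; the gripper's body (75 mm by 190 mm) begins 51 mm behind the grasp point.
Start: joints at [58.7, 30.224, 82.088, -0, 67.689, -10.227], TCP at [0.225, 0.583, 0.223] pointing down, gripper open.
Joint ranges: [-176.69, 176.69], [-43.24, 126.21], [12.49, 139.97], [-82, 262], [0, 151.66], [-163.58, 163.58]. Speed limits (degrees/s): [159.86, 159.86, 180, 180, 180, 180].

## Interface

Orientations are given as a 3x3 rotation matrix whose columns are the frame's x, y, z axes.
In Python, from rig import status, vision, bot, models gives the robot as it stands.
- The arm moves only by the tool send_rows, never from a script. Its argument "moves" is a list of rows, each a list of 7 numbers: the shift along the tool's x, y, z in units of 25 mm (1.0 is 25 mm), then the turn, a rotation vector about the tool's x, y, z in units of 10 degrees (1.0 is 10 degrees), then the closure, from -1 (fully open) to 1 (shut), so that 0 is half open. In form: [[dx, dy, dz, rx, ry, rz, hand], ...]. A call has 1 to 12 rows; each row shifts and turns the commanded pose from where the row before left it, along the tool's axes as they then stand; what a row does not reach is not made up. A row lasts 1/8 s, in which the tool goes at most 62.5 mm and 10.7 degrees, less where a joint would pass 70% of its speed; a pose out of reach is approached as far as the arm can. A call is refused whole if a number of a shift passes 1 or a number of a turn 1, either way. A call with a gripper value outside its range is refused whole. The fingers move at their own pace and stop on an object; the grip force is fixed at half the most. Time passes only in rows, so rows that do not move let the fingers close. It gives the time, the measured TCP pose, the force and the opening at its end, in the units of the state.
- status.read_state(): the state, without advancing time (a new reading comes with each control period).
- vision.capture(name): name is "side" or "top" or "wrist"; returns a dict with "img" (420x560x3 uint8, red, green, blue), "depth" (420x560 float32, m along the optical axis (not along the pixel's ray), 0 where there is no reading), "fx", "fy", "cx", "cy" (pixels), "pose" (4x4, takes a point from camera to world coordinates); the wrist camera has in their place "hand_eye" (4x4, takes a point from camera to tool coordinates, whose origin is the TCP and whose axes are the flange's). Camera axes: x right, y up, looking along -z (the intrinsics and any distortion apply to the point x, -y, -z); pixel columns grow to the right and rows downward; lengths in m; the calibration is good to about 2 mm. A picture is of the moment at which its call begins: read the wrist's pose just before it.
- bot.hand_in(): hands the job in, once; it reports no verdict.
Trained networks look in the newest picture that a camera, given by its name, has taken for a name from the list of things; names that differ only in an ending like _2 or _b are one class to them, and where a whole thing is asked for, a point or a joint stands for the part that bears it (a point fixed in the world has none). Each returns a list of dicts, best first, with "confidence" (0 to 1); they miss things now and then, are a little off and sometimes report something else, mostly with a low value. They report only what shows in the picture. A call takes as long as a camera call. They do not tell look-alikes from the thing itself.
- models.masks_of(camera, name): "mask" (420x560 bool, what is visible of it) and "extent" ([left, top, right, bottom] in pixels, round what is visible of it).
- models.landmark_of(camera, name): "point" ([column, row] in pixels: a listed point, or the origin of a listed thing).
The state is a dict: "time_s": time; "joint_positions": joint angles; "qvel": joint speeds; "tau": joint torques, N m; "position": TCP position; "tcp_rot": TCP orientation; "force": force on the tool from outside, world axes, zero at the start; "moment": the same for the moment, N m; "opening": opening from 0.0 (shut) to 1.0 (fully open).
Only numpy, scipy, OpenCV 4.12 (cv2) and the standard library are available. Lean on these libraries where they do the work, as an engineer would, in place of code of your own. Each camera call takes 0.05 s, during which the arm holds its last target.

## Task

Two containers have toppled: the square steel tin lies jammed across the throat of the sloping steel chute, caught under its side lips, and the eight-sided glass jar lies on the table. Slide the tin back up the chute until it is clear of the lips, lift it out, and stand both containers upright, caps up, wholly on the wooden serving board beside the white canister. Leave the canister and all the other things on the table where they are.

Things in the scene. Friction and masses are not known exactly. Their poses are not given: they have to be found in the camera images.
- tin_center (a point): Mid-height centre of the loose square steel tin, 50 x 50 mm, 120 mm tall (body 106, shoulder 3, round cap 38 wide, 11 high), 0.2 to 0.4 kg. z points from foot to cap; x, y normal to its flat sides. It starts lying across the chute on a flat side under the lips, cap towards the chute's +y (left when looking up the slope).
- jar_center (a point): Mid-height centre of the loose eight-sided amber jar, 56 mm across flats, 100 mm tall (glass 84, round cap 42 wide, 16 high), 0.2 to 0.4 kg. z points from foot to cap; x, y normal to flat sides. It starts lying on a flat side on the table, left or right of the board, cap pointing right (-y), turned up to 55 degrees towards -x or 15 towards +x.
- chute: Fixed steel chute, 300 mm long, 166 wide, sloping down 15 degrees towards the robot's side, at the board's other side from the jar. Origin: middle of its floor's upper face, 84 mm above the table; x runs up the slope along the floor (-150 = lower end, open; +150 = upper end), y across, z normal to the floor. Only friction, walls and lips hold the tin.
- throat (a point): Point on the floor at mid-throat (chute x = -90 mm; same axes). Throat: chute x -150 to -30 mm. Side walls 57 mm high, inner faces 150 mm apart at x = -30, narrowing to 108 mm at x = -150, so the tin cannot go on down. Flat lips 54 to 57 mm above the floor cover all beyond 36 mm either side of the middle line, leaving an open slot 72 mm wide.
- chute_open (a point): Point on the floor in the chute's open upper part (chute x = +55 mm, y = 0; same axes). Open part: chute x -30 to +150 mm, nothing overhead, side walls 12 mm high and 150 mm apart. The tin is clear of the lips when its centre is beyond chute x = -5 mm.
- board: Fixed flat wooden serving board without rim, 200 mm (its x) by 250 mm (its y), 14 mm thick; origin at the centre of its underside on the table, z up.
- canister_center (a point): Centre, half-way up, of the round white canister that stands on the board, 58 mm in diameter, 82 mm tall, loose, 0.35 kg; it stays where it is.
- slab_long_center (a point): Centre of a long slab of nut candy, 150 (x) x 45 x 26 mm high, lying on the table in front; bystander.
- slab_short_center (a point): Centre of a short slab of nut candy, 85 (x) x 55 x 26 mm high, lying on the table in front; bystander.
- scraper_center (a point): Dough scraper lying at the far left of the table: 220 mm long along x, 85 mm wide, 20 mm high, point at mid-length; bystander.
- tub_center (a point): Centre of an empty white plastic tub, 110 mm in diameter, 85 mm high, beyond the board; bystander.
- bowl_center (a point): Centre of a steel bowl, 116 mm in diameter, 50 mm high, beyond the board; bystander.
- mug_center (a point): Centre of a blue mug, 76 mm in diameter, 85 mm high, handle towards its +y, at a side of the table; bystander.
There are look-alikes about, which are no part of the job. What is shaped like the part that bears tin_center but green, pink or turquoise is not meant.

How it is judged (in metres and radians):
On the way:
1. the tin has been slid up the chute clear of the lips, still on the chute's floor (x of tin_center in the frame of chute above -0.007 m and y of tin_center in the frame of chute between -0.06 and 0.06 m and z of tin_center in the frame of chute below 0.045 m), for 0.1 s.
At the end, for the whole second after the job is handed in: Tin and jar both stand upright on the board, caps up, within 0.1 rad of vertical, their feet wholly on the board (centre at least about 25 mm in from its edges); the canister still stands, and it and every other bystander is within 30 mm of where it was (x of tin_center in the frame of board between -0.077 and 0.077 m and y of tin_center in the frame of board between -0.102 and 0.102 m and z of tin_center in the frame of board between 0.068 and 0.08 m and angle between each of tin_center, jar_center, canister_center's own z axis and vertical below 0.1 rad and x of jar_center in the frame of board between -0.074 and 0.074 m and y of jar_center in the frame of board between -0.099 and 0.099 m and z of jar_center in the frame of board between 0.058 and 0.07 m and distance of each of canister_center, slab_long_center, slab_short_center, scraper_center, tub_center, bowl_center, mug_center from where it was at the start of the episode below 0.03 m); the robot touches nothing.
It fails at once if a bystander is shifted more than 30 mm from its place (distance of any of canister_center, slab_long_center, slab_short_center, scraper_center, tub_center, bowl_center, mug_center from where it was at the start of the episode above 0.03 m).
It also fails if it takes over 72 s, if anything falls off the work surface, if the arm or the gripper's body presses on something with over 40 N, if the wrist force passes 120 N, or if a joint passes its speed limit or range.

## Working session

There is one attempt and no reset: what is moved stays moved. The work goes in short steps, Python scripts to look and compute and a tool call to move; the robot and the scene stay as the last step left them, time stands still between calls to the robot, and variables do not carry over. Pictures are saved under pics/ and viewed, and the job is handed in when it is done.

Besides the shell and the picture viewer there is one more tool, called by a JSON object that holds its "method" and its "body". send_rows: Moves the arm, as the interface text tells. Its arguments: {"type":"object","properties":{"moves":{"type":"array"}},"required":["moves"]}

```bash
ls; mkdir -p pics; python3 - <<'E'
from rig import status, vision, bot, models
import cv2, numpy as np, json
s=status.read_state(); print(s)
for n in ["side","top","wrist"]:
    c=vision.capture(n)
    cv2.imwrite(f"pics/{n}0.png",c["img"][:,:,::-1]); print(n,c["fx"],c["fy"],c["cx"],c["cy"],c.get("pose",c.get("hand_eye")), [k for k in c])
E
```

```text
pics
{'time_s': 0.0, 'joint_positions': array([ 5.87000294e+01,  3.02786335e+01,  8.21563147e+01, -5.55289584e-04,
        6.76861813e+01, -1.02270366e+01]), 'qvel': array([ 0.00974267,  0.03345679, -0.0890944 ,  0.03123738,  0.01035685,
        0.07224155]), 'tau': array([ 1.72716004e-04, -4.40037382e+01, -1.76598573e+01,  6.34344388e-02,
        5.81102434e-02, -1.35450655e-04]), 'position': array([0.22431652, 0.58259032, 0.22157557]), 'tcp_rot': array([[-9.33124616e-01,  3.59551471e-01, -1.09065685e-03],
       [ 3.59552939e-01,  9.33122931e-01, -1.81107556e-03],
       [ 3.66542035e-04, -2.08210806e-03, -9.99997765e-01]]), 'force': array([ 0.13757725,  0.42923334, -0.67135569]), 'moment': array([ 0.03201132,  0.00938838, -0.02639857]), 'opening': 0.9990324334000729}
side 515.9093826259401 515.9093826259401 281.1194951991949 204.8159690531378 [[-0.98879597  0.09994549 -0.11087573  0.3493776 ]
 [-0.14856677 -0.73109514  0.66590376  1.11752864]
 [-0.01450663  0.6749154   0.7377525   1.33180643]
 [ 0.          0.          0.          1.        ]] ['img', 'depth', 'fx', 'fy', 'cx', 'cy', 'pose']
top 386.7111729718853 386.7111729718853 280.19382608662806 215.30872077630303 [[ 0.02283362  0.97965628 -0.19937954  0.24575771]
 [-0.99973569  0.0218407  -0.00717831  0.00962228]
 [-0.00267769  0.19949075  0.97989605  1.50342902]
 [ 0.          0.          0.          1.        ]] ['img', 'depth', 'fx', 'fy', 'cx', 'cy', 'pose']
wrist 362.8361109246925 362.8361109246925 272.2968592874155 209.2050916497596 [[-1.60042113e-03  9.66635822e-01  2.56149618e-01  6.91724033e-02]
 [ 9.99998142e-01  1.27188326e-03  1.44825606e-03 -5.34926957e-04]
 [ 1.07414378e-03  2.56151460e-01 -9.66636062e-01 -1.61664383e-01]
 [ 0.00000000e+00  0.00000000e+00  0.00000000e+00  1.00000000e+00]] ['img', 'depth', 'fx', 'fy', 'cx', 'cy', 'hand_eye']
```

View pics/top0.png

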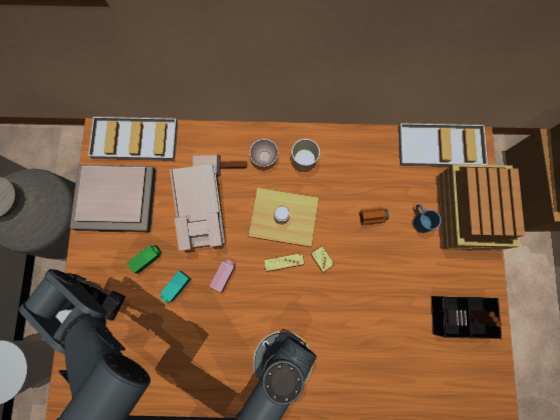

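View pics/side0.png

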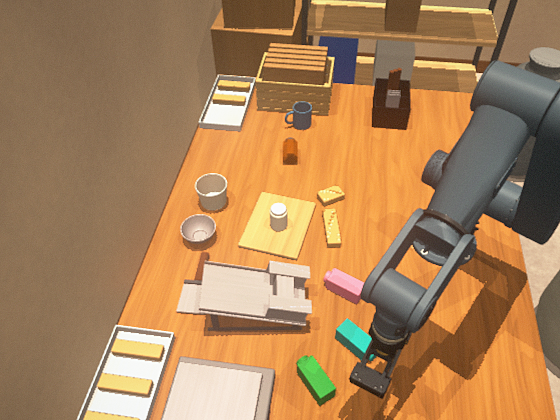

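View pics/wrist0.png

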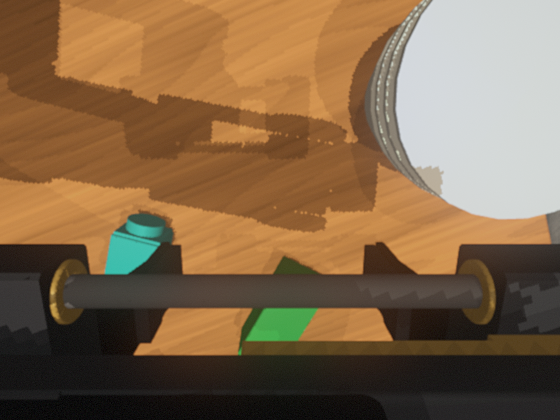

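```bash
cat > h.py <<'E'
from rig import status, vision, bot, models
import cv2, numpy as np
def cap(n):
    s=status.read_state(); c=vision.capture(n)
    if n=="wrist":
        T=np.eye(4);T[:3,:3]=s["tcp_rot"];T[:3,3]=s["position"]; c["pose"]=T@c["hand_eye"]
    return c
def ray(c,u,v):
    d=np.array([(u-c["cx"])/c["fx"],-(v-c["cy"])/c["fy"],-1.0]); return c["pose"][:3,:3]@d, c["pose"][:3,3]
def px2z(c,u,v,z):
    d,o=ray(c,u,v); return o+d*(z-o[2])/d[2]
def cloud(c):
    v,u=np.mgrid[0:420,0:560]; D=c["depth"]
    P=np.stack([(u-c["cx"])/c["fx"]*D,-(v-c["cy"])/c["fy"]*D,-D],-1)
    W=P@c["pose"][:3,:3].T+c["pose"][:3,3]; W[D==0]=np.nan; return W
def proj(c,p):
    q=np.linalg.inv(c["pose"])@np.append(p,1); return (c["cx"]+c["fx"]*q[0]/-q[2], c["cy"]-c["fy"]*q[1]/-q[2])
E
python3 - <<'E'
from h import *
names=["tin_center","jar_center","chute","throat","chute_open","board","canister_center","slab_long_center","slab_short_center","scraper_center","tub_center","bowl_center","mug_center"]
for n in ["top","side"]:
    c=cap(n); W=cloud(c)
    for k in names:
        L=models.landmark_of(n,k)
        for l in L[:3]:
            u,v=l["point"]; print(n,k,round(l["confidence"],2),np.round(l["point"],1),np.round(W[int(v),int(u)],3))
        if k in("tin_center","jar_center","chute","scraper_center"):
            for m in models.masks_of(n,k)[:4]: print("   mask",round(m["confidence"],2),m["extent"],m["mask"].sum())
    img=c["img"][:,:,::-1]
    if n=="top": cv2.imwrite("pics/topz.png",cv2.resize(img[130:310,100:340],None,fx=3.2,fy=3.2,interpolation=cv2.INTER_CUBIC))
    else: cv2.imwrite("pics/sidez.png",cv2.resize(img[240:350,170:330],None,fx=5,fy=5,interpolation=cv2.INTER_CUBIC))
E
```

```text
top tin_center 0.77 [141.5 258.7] [0.367 0.54  0.046]
top tin_center 0.71 [173.5 286.1] [0.266 0.411 0.048]
top tin_center 0.69 [226.5 276.2] [0.307 0.216 0.052]
   mask 0.95 [126.0, 247.5, 161.7, 273.2] 561
   mask 0.65 [212.0, 260.7, 233.0, 292.8] 465
   mask 0.65 [159.8, 269.3, 191.3, 305.5] 551
   mask 0.51 [188.6, 219.1, 212.8, 236.1] 293
top jar_center 0.74 [374.7 215.6] [ 0.55  -0.338  0.054]
top jar_center 0.72 [194.9 189.9] [0.624 0.345 0.103]
   mask 0.88 [359.5, 208.5, 391.8, 224.3] 464
top chute 0.75 [196.7 207. ] [0.561 0.339 0.078]
   mask 0.55 [172.8, 164.9, 225.5, 250.0] 3437
top throat 0.92 [197.7 231.2] [0.465 0.323 0.106]
top chute_open 0.67 [193.8 192. ] [0.612 0.348 0.106]
top board 0.7 [281.8 216.6] [0.53  0.017 0.094]
top board 0.64 [191.1 193.3] [0.609 0.357 0.099]
top slab_long_center 0.91 [284.2 261.5] [0.369 0.002 0.028]
top slab_long_center 0.16 [320.5 255.8] [ 0.395 -0.135  0.028]
top slab_short_center 0.89 [320.2 259.5] [ 0.38  -0.135  0.029]
top scraper_center 0.66 [214.4 161.7] [0.768 0.294 0.011]
   mask 0.83 [192.0, 154.2, 247.5, 177.1] 496
   mask 0
[... 730 characters left out ...]
 [198.8, 257.9, 313.4, 331.1] 5951
side throat 0.75 [276.6 224.2] [0.547 0.041 0.044]
side throat 0.68 [284.2 296.1] [0.474 0.354 0.115]
side chute_open 0.71 [232.5 290.7] [0.623 0.346 0.1  ]
side board 0.59 [276.1 224.6] [0.547 0.041 0.044]
side canister_center 0.65 [278.  218.1] [0.539 0.043 0.077]
side slab_long_center 0.98 [332.1 230.4] [0.364 0.027 0.026]
side slab_short_center 0.68 [329.  197.6] [ 0.386 -0.121  0.025]
side scraper_center 0.65 [200.2 280.9] [0.746 0.274 0.02 ]
   mask 0.61 [178.6, 251.3, 214.1, 312.3] 879
side tub_center 0.76 [209.6 192.7] [ 0.814 -0.107  0.005]
side tub_center 0.7 [331.3 227.4] [0.368 0.017 0.028]
side bowl_center 0.75 [195.2 234.8] [0.812 0.092 0.009]
```

View pics/topz.png

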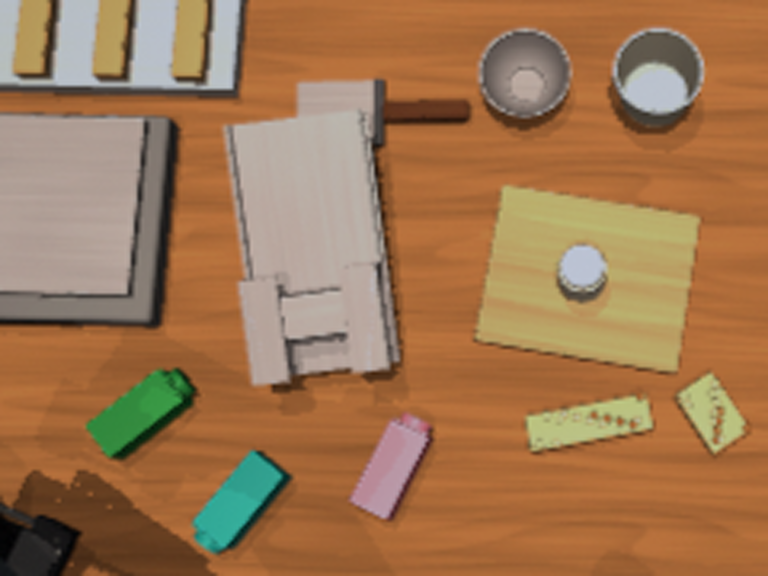

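View pics/sidez.png

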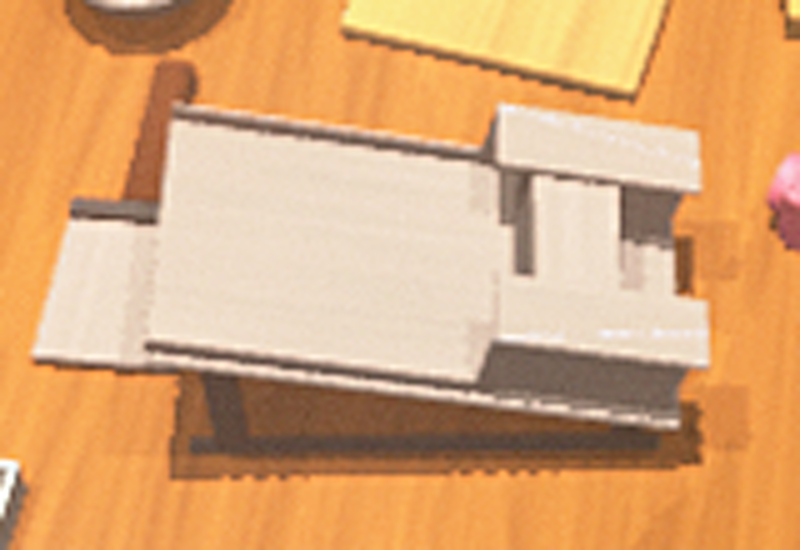

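```bash
cat > fit.py <<'E'
from h import *
from scipy.optimize import least_squares
def rotz(a): c,s=np.cos(a),np.sin(a); return np.array([[c,-s,0],[s,c,0],[0,0,1]])
def Rch(psi,p=np.radians(15)):
    c,s=np.cos(p),np.sin(p); return rotz(psi)@np.array([[c,0,-s],[0,1,0],[s,0,c]])
E
python3 - <<'E'
from fit import *
P=[]
for n in ["top","side"]:
    c=cap(n); W=cloud(c)
    m=(W[...,0]>0.36)&(W[...,0]<0.76)&(W[...,1]>0.2)&(W[...,1]<0.48)&(W[...,2]>0.025)
    Q=W[m]; P.append(Q); print(n,len(Q),Q.min(0),Q.max(0))
    # open floor plane
    f=Q[(Q[:,0]>0.53)]
    a,res,_,_=np.linalg.lstsq(np.c_[f[:,:2],np.ones(len(f))],f[:,2],rcond=None)
    for _ in range(5):
        r=f[:,2]-np.c_[f[:,:2],np.ones(len(f))]@a; g=abs(r)<0.008
        a=np.linalg.lstsq(np.c_[f[g,:2],np.ones(g.sum())],f[g,2],rcond=None)[0]
    print(" plane",a,"slope",np.degrees(np.arctan(np.hypot(*a[:2]))),"yaw",np.degrees(np.arctan2(a[1],a[0])),g.sum())
    # min-area rectangle of xy
    r=cv2.minAreaRect(Q[:,:2].astype(np.float32)*1000); print(" rect",r)
    r=cv2.minAreaRect(f[g,:2].astype(np.float32)*1000); print(" rect floor",r)
    # board
    m=(W[...,0]>0.38)&(W[...,0]<0.7)&(abs(W[...,1])<0.2)&(W[...,2]>0.008)&(W[...,2]<0.02)
    hsv=cv2.cvtColor(c["img"],cv2.COLOR_RGB2HSV)
    L=models.masks_of(n,"board"); 
    for l in L[:2]: 
        mm=l["mask"]; Wm=W[mm]; Wm=Wm[(Wm[:,2]<0.022)&(Wm[:,2]>0.005)]; print(" board",l["confidence"],cv2.minAreaRect(Wm[:,:2].astype(np.float32)*1000), np.median(Wm[:,2]))
    m=(W[...,0]>0.38)&(W[...,0]<0.7)&(abs(W[...,1])<0.2)&(W[...,2]>0.085)&(W[...,2]<0.11)
    print(" can top", np.median(W[m],0), (W[m].max(0)+W[m].min(0))/2, W[m].max(0)-W[m].min(0), m.sum())
    for l in models.masks_of(n,"jar_center")[:1]:
        Wm=W[l["mask"]]; Wm=Wm[Wm[:,2]>0.008]; print(" jar",cv2.minAreaRect(Wm[:,:2].astype(np.float32)*1000),np.percentile(Wm[:,2],[5,50,95]))
E
```

```text
top 3667 [0.36214722 0.20105318 0.02559887] [0.75948429 0.47990712 0.13673976]
 plane [ 0.26857212  0.03973795 -0.08078323] slope 15.189436279323235 yaw 8.416423337697646 2027
 rect ((559.491455078125, 342.9373779296875), (397.7416076660156, 278.3199768066406), 0.7905707359313965)
 rect floor ((613.1181640625, 340.0177917480469), (189.52296447753906, 167.7919158935547), 8.142867088317871)
 board 0.42 ((798.293212890625, 91.50270080566406), (79.78842163085938, 91.4639892578125), 58.472660064697266) 0.012869014246552846
 can top [0.54063121 0.01362123 0.09527251] [0.54091403 0.01344499 0.09475389] [0.05143193 0.05244441 0.01944249] 154
 jar ((553.1060180664062, -344.6648254394531), (57.48789978027344, 100.75930786132812), 6.6267266273498535) [0.02721401 0.05006898 0.05896299]
side 6020 [0.36014997 0.20016236 0.02503493] [0.75949485 0.47962425 0.14006369]
 plane [ 0.26683563  0.04216716 -0.07906785] slope 15.117417512433564 yaw 8.980005005633435 3136
 rect ((561.465576171875, 340.09747314453125), (274.5452575683594, 399.7682800292969), 89.23326110839844)
 rect floor ((612.9132080078125, 345.3464050292969), (189.17837524414062, 167.45205688476562), 8.396181106567383)
 board 0.74 ((545.5042724609375, 9.0179443359375), (259.4889831542969, 199.72711181640625), 81.70150756835938) 0.01507700566503889
 can top [0.54084194 0.02456726 0.09575708] [0.54145298 0.01969166 0.09502138] [0.05662065 0.05369869 0.01997774] 188
 jar ((788.3455200195312, -69.15421295166016), (106.24507141113281, 118.97611236572266), 19.582239151000977) [0.01306073 0.0554172  0.08716388]
```

```bash
python3 - <<'E'
from fit import *
psi=np.radians(8.5)
R=Rch(psi)
for n in ["top","side"]:
    c=cap(n); W=cloud(c)
    Q=W[(W[...,0]>0.36)&(W[...,0]<0.78)&(W[...,1]>0.2)&(W[...,1]<0.48)&(W[...,2]>0.025)]
    q=(Q-np.array([0.56,0.335,0.084]))@R   # chute frame approx
    g=(abs(q[:,2])<0.02)&(q[:,0]>0)
    print(n,"floor z",np.median(q[g&(abs(q[:,1])<0.05),2]),"xmax",np.percentile(q[g,0],[98,99,99.7,100]),"y",np.percentile(q[g,1],[0,.3,1,99,99.7,100]))
    for x0,x1 in [(0.01,.04),(.05,.08),(.09,.12),(.12,.14)]:
        s=g&(q[:,0]>x0)&(q[:,0]<x1); print("   ",x0,np.percentile(q[s,1],[.5,99.5]).round(4),"mid",np.percentile(q[s,1],[.5,99.5]).mean().round(4))
    l=(q[:,2]>0.05)&(q[:,2]<0.07)
    print(" lip z",np.median(q[l,2]),"x",np.percentile(q[l,0],[.5,99.5]),"y",np.percentile(q[l,1],[.5,99.5]))
    lm=q[l]; print("  inner lips", np.percentile(lm[lm[:,1]<0,1],99),np.percentile(lm[lm[:,1]>0,1],1))
    t=(q[:,2]>0.035)&(abs(q[:,1])<0.033)&(q[:,0]<0)&(q[:,2]<0.053)
    print(" tin z",np.median(q[t,2]),"x",np.percentile(q[t,0],[1,3,97,99]),t.sum())
    # angle of tin: edges per y
    for y0 in (-.03,-.015,0,.015):
        s=t&(q[:,1]>y0)&(q[:,1]<y0+.015)
        if s.sum()>5: print("   y",y0,np.percentile(q[s,0],[2,98]))
E
```

```text
top floor z -0.0008653280069492738 xmax [0.14910065 0.15082842 0.15172731 0.15243348] y [-0.08620067 -0.08529399 -0.08425996  0.078293    0.08016295  0.08158189]
    0.01 [-0.0846  0.0788] mid -0.0029
    0.05 [-0.085   0.0795] mid -0.0027
    0.09 [-0.0848  0.0801] mid -0.0024
    0.12 [-0.0847  0.0787] mid -0.003
 lip z 0.05521765322719639 x [-0.14745507 -0.02876122] y [-0.08057001  0.07466962]
  inner lips -0.0022028484492551386 0.003132901930059712
 tin z 0.04825828538930539 x [-0.10074241 -0.0996562  -0.05231276 -0.05167732] 226
   y -0.03 [-0.10037413 -0.05313425]
   y -0.015 [-0.09960898 -0.05148299]
   y 0 [-0.1008945  -0.05344426]
   y 0.015 [-0.09979557 -0.05175507]
side floor z 0.0004883850715036175 xmax [0.15003749 0.15142141 0.15239774 0.15305011] y [-0.08085475 -0.07890055 -0.07725001  0.08304998  0.08429457  0.08584338]
    0.01 [-0.0786  0.0837] mid 0.0026
    0.05 [-0.0772  0.0842] mid 0.0035
    0.09 [-0.0786  0.0835] mid 0.0025
    0.12 [-0.0778  0.0838] mid 0.003
 lip z 0.05664507476090063 x [-0.14694479 -0.02785691] y [-0.07868945  0.07813798]
  inner lips -0.0033031779979275067 0.0023808692502587056
 tin z 0.04939530817234949 x [-0.10088827 -0.09893887 -0.05102363 -0.05064361] 305
   y -0.03 [-0.09774503 -0.05093314]
   y -0.015 [-0.09868037 -0.05105457]
   y 0 [-0.10010572 -0.0513133 ]
   y 0.015 [-0.10035508 -0.05148071]
```

```bash
cat > plan.py <<'E'
from fit import *
from scipy.spatial.transform import Rotation as Ro, Slerp
C0=np.array([0.561,0.335,0.084]); RC=Rch(np.radians(8.5))
def cur():
    s=status.read_state(); return s["position"],s["tcp_rot"],s
def rows(p0,R0,p1,R1,hand,maxt=24.5,maxr=9.8,show=True):
    rv=Ro.from_matrix(R0.T@R1).as_rotvec(degrees=True)
    N=1
    while True:
        out=[];R=R0.copy();step=Ro.from_rotvec(rv/N,degrees=True).as_matrix();ok=np.abs(rv).max()/N<=maxr and np.linalg.norm(rv)/N<=10.5
        p=p0.copy()
        for k in range(N):
            t=p0+(p1-p0)*(k+1)/N
            d=np.round(R.T@(t-p)*1000/25,2); r=np.round(rv/N/10,2)
            if np.abs(d).max()>maxt/25: ok=False
            out.append([*d,*r,hand]); p=p+R@(d*0.025); R=R@Ro.from_rotvec(r*10,degrees=True).as_matrix()
        if ok: break
        N+=1
    if show:
        print(N,"rows; end err mm",np.round((p-p1)*1000,1)); print(str([[float(x) for x in o] for o in out]).replace(".0,",",").replace(" ",""))
    return p,R
def mk(y,z):
    z=z/np.linalg.norm(z); y=y-z*(y@z); y/=np.linalg.norm(y); return np.c_[np.cross(y,z),y,z]
E
python3 - <<'E'
from plan import *
p,R,s=cur()
X,Y,Z=RC.T
Rt=mk(X,-Z)
tgt=C0+RC@np.array([-0.076,0,0.010])
pre=tgt+Z*0.11
print(tgt,pre)
p,R=rows(p,R,pre,Rt,-1)
E
```

```text
[0.48583623 0.3237667  0.07398901] [0.45767885 0.31955855 0.18024085]
15 rows; end err mm [ 0.1 -0.1  0.1]
[[-0.83,-0.43,0.11,-0.09,-0.05,0.4,-1.0],[-0.86,-0.38,0.12,-0.09,-0.05,0.4,-1.0],[-0.89,-0.31,0.11,-0.09,-0.05,0.4,-1.0],[-0.9,-0.26,0.12,-0.09,-0.05,0.4,-1.0],[-0.91,-0.19,0.13,-0.09,-0.05,0.4,-1.0],[-0.93,-0.14,0.12,-0.09,-0.05,0.4,-1.0],[-0.93,-0.06,0.14,-0.09,-0.05,0.4,-1.0],[-0.94,-0.01,0.14,-0.09,-0.05,0.4,-1.0],[-0.93,0.06,0.16,-0.09,-0.05,0.4,-1.0],[-0.92,0.12,0.16,-0.09,-0.05,0.4,-1.0],[-0.91,0.18,0.17,-0.09,-0.05,0.4,-1.0],[-0.9,0.24,0.18,-0.09,-0.05,0.4,-1.0],[-0.87,0.3,0.2,-0.09,-0.05,0.4,-1.0],[-0.86,0.35,0.2,-0.09,-0.05,0.4,-1.0],[-0.82,0.42,0.22,-0.09,-0.05,0.4,-1.0]]
```

{"method": "send_rows", "body": {"moves": [[-0.83,-0.43,0.11,-0.09,-0.05,0.4,-1],[-0.86,-0.38,0.12,-0.09,-0.05,0.4,-1],[-0.89,-0.31,0.11,-0.09,-0.05,0.4,-1],[-0.9,-0.26,0.12,-0.09,-0.05,0.4,-1],[-0.91,-0.19,0.13,-0.09,-0.05,0.4,-1],[-0.93,-0.14,0.12,-0.09,-0.05,0.4,-1],[-0.93,-0.06,0.14,-0.09,-0.05,0.4,-1],[-0.94,-0.01,0.14,-0.09,-0.05,0.4,-1],[-0.93,0.06,0.16,-0.09,-0.05,0.4,-1],[-0.92,0.12,0.16,-0.09,-0.05,0.4,-1],[-0.91,0.18,0.17,-0.09,-0.05,0.4,-1],[-0.9,0.24,0.18,-0.09,-0.05,0.4,-1]]}}

```text
time_s: 3.85
position: [0.4117, 0.3718, 0.1888]
tcp_rot: [[-0.35, 0.915, 0.201], [0.936, 0.346, 0.057], [-0.018, 0.208, -0.978]]
force: [0.3, -0.4, -0.3]
opening: 1.001
```

{"method": "send_rows", "body": {"moves": [[-0.87,0.3,0.2,-0.09,-0.05,0.4,-1],[-0.86,0.35,0.2,-0.09,-0.05,0.4,-1],[-0.82,0.42,0.22,-0.09,-0.05,0.4,-1],[0,0,0,0,0,0,-1],[0,0,0,0,0,0,-1]]}}

```text
time_s: 4.47
position: [0.4575, 0.3198, 0.1805]
tcp_rot: [[-0.151, 0.956, 0.251], [0.989, 0.144, 0.043], [0.005, 0.254, -0.967]]
force: [-0.8, 1.0, -0.3]
opening: 0.999
```

```bash
python3 - <<'E'
from plan import *
p,R,s=cur()
print(s["time_s"],p,s["joint_positions"].round(2))
print("chute frame",(p-C0)@RC*1000, "rot err",Ro.from_matrix(R.T@mk(RC[:,0],-RC[:,2])).as_rotvec(degrees=True))
c=cap("wrist"); cv2.imwrite("pics/w1.png",c["img"][:,:,::-1])
W=cloud(c); q=(W-C0)@RC
t=(q[...,2]>0.035)&(abs(q[...,1])<0.034)&(q[...,2]<0.053)&(q[...,0]<0)
print("tin",np.median(q[t][:,2]),np.percentile(q[t][:,0],[1,50,99]),np.percentile(q[t][:,1],[1,99]),t.sum())
E
```

```text
4.475 [0.45749868 0.31981187 0.18051871] [ 25.71  24.32 104.42  -6.62  37.26  21.86]
chute frame [-76.06403301   0.27717122 120.30481616] rot err [-0.27469994 -0.32524372  0.08225599]
tin 0.049430832965290716 [-0.10339996 -0.07873862 -0.05463912] [-0.03324872  0.03244522] 7104
```

View pics/w1.png

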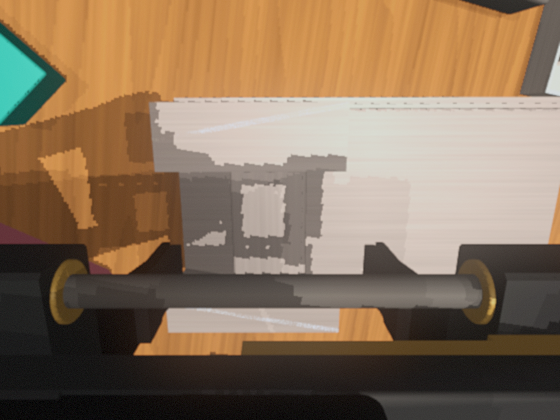

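{"method": "send_rows", "body": {"moves": [[0,-0.04,0.9,0,0,0,-1],[0,0,0.9,0,0,0,-1],[0,0,0.9,0,0,0,-1],[0,0,0.9,0,0,0,-1],[0,0,0.5,0,0,0,-1],[0,0,0.3,0,0,0,-1],[0,0,0,0,0,0,-1],[0,0,0,0,0,0,0]]}}

```text
time_s: 5.52
position: [0.4846, 0.3243, 0.0744]
tcp_rot: [[-0.15, 0.956, 0.252], [0.989, 0.144, 0.043], [0.005, 0.255, -0.967]]
force: [0.6, -0.6, 0.3]
opening: 0.948
```

{"method": "send_rows", "body": {"moves": [[0,0,0,0,0,0,1],[0,0,0,0,0,0,1],[0,0,0,0,0,0,1],[0,0,0,0,0,0,1],[0,0,0,0,0,0,1],[0,0,0,0,0,0,1]]}}

```text
time_s: 6.28
position: [0.4835, 0.3237, 0.0737]
tcp_rot: [[-0.15, 0.957, 0.249], [0.989, 0.144, 0.042], [0.005, 0.253, -0.967]]
force: [-4.4, -0.2, 3.6]
opening: 0.571
```

```bash
python3 - <<'E'
from plan import *
p,R,s=cur()
print(s["time_s"],p,s["joint_positions"].round(2),s["force"])
print("chute frame",(p-C0)@RC*1000, s["opening"]*87)
E
```

```text
6.275 [0.48349401 0.32374782 0.07365095] [ 24.84  36.34 105.58  -9.33  24.22  24.31] [-4.36424665 -0.2356408   3.64545863]
chute frame [-78.32774976   0.32753375  10.27372747] 49.6755201353445
```

{"method": "send_rows", "body": {"moves": [[0,0.15,-0.05,0,0,0,1],[0,0.35,0,0,0,0,1],[0,0.5,0,0,0,0,1],[0,0.5,0,0,0,0,1],[0,0.5,0,0,0,0,1],[0,0.5,0,0,0,0,1],[0,0.5,0,0,0,0,1],[0,0.5,0,0,0,0,1],[0,0.3,0,0,0,0,1],[0,0,0,0,0,0,1],[0,0,0,0,0,0,1]]}}

```text
time_s: 7.65
position: [0.5741, 0.3374, 0.0987]
tcp_rot: [[-0.15, 0.957, 0.249], [0.989, 0.144, 0.042], [0.005, 0.253, -0.968]]
force: [-0.7, -0.2, -3.4]
opening: 0.576
```

```bash
python3 - <<'E'
from plan import *
p,R,s=cur()
print(s["time_s"],p,s["joint_positions"].round(2),s["force"])
print("chute frame",(p-C0)@RC*1000, s["opening"]*87)
for n in("top","side"):
    c=cap(n); cv2.imwrite(f"pics/{n}2.png",cv2.resize(c["img"][150:330,150:350] if n=="top" else c["img"][230:350,170:330],None,fx=3.5,fy=3.5)[:,:,::-1])
E
```

```text
7.65 [0.57408535 0.33737723 0.09872287] [22.32 38.08 92.85 -5.58 34.9  17.92] [-0.71742369 -0.16571548 -3.41819007]
chute frame [16.65060593  0.41697631 10.7807152 ] 50.13610708550007
```

View pics/side2.png

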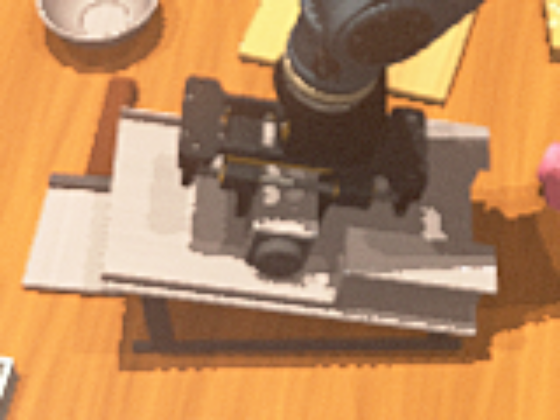

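```bash
cat > kin.py <<'E'
import numpy as np
from scipy.spatial.transform import Rotation as Ro
from scipy.optimize import least_squares
S=[([58.70003,30.27863,82.15631,-5.55e-4,67.68618,-10.22704],[0.22431652,0.58259032,0.22157557],[[-.933124616,.359551471,-.00109],[.359552939,.933122931,-.0018],[.000366,-.00208,-.99999]]),
([25.71,24.32,104.42,-6.62,37.26,21.86],[0.45749868,0.31981187,0.18051871],[[-0.151,0.956,0.251],[0.989,0.144,0.043],[0.005,0.254,-0.967]]),
([24.84,36.34,105.58,-9.33,24.22,24.31],[0.48349401,0.32374782,0.07365095],[[-0.15,0.957,0.249],[0.989,0.144,0.042],[0.005,0.253,-0.967]]),
([22.32,38.08,92.85,-5.58,34.9,17.92],[0.57408535,0.33737723,0.09872287],[[-0.15,0.957,0.249],[0.989,0.144,0.042],[0.005,0.253,-0.968]])]
def rz(a): return Ro.from_euler('z',a,degrees=True).as_matrix()
def ry(a): return Ro.from_euler('y',a,degrees=True).as_matrix()
def fk(q,P,s4=1,s6=1,off6=0):
    a1,h,L1,a2,L2,Lt=P
    R=rz(q[0]); p=np.array([0,0,h])+R@[a1,0,0]
    R=R@ry(q[1]); p=p+R@[0,0,L1]
    R=R@ry(q[2]); p=p+R@[a2,0,L2]
    R=R@rz(s4*q[3])@ry(q[4]); p=p+R@[0,0,Lt]
    return p,R@rz(s6*q[5]+off6)
E
python3 - <<'E'
from kin import *
for s4 in(1,-1):
  for s6 in (1,-1):
   for o in (0,90,180,-90):
    e=[np.abs(fk(q,[0]*6,s4,s6,o)[1]-np.array(R)).max() for q,p,R in S]
    if max(e)<0.3: print(s4,s6,o,np.round(e,3))
for s4 in (1,-1):
    f=lambda P: np.concatenate([np.array(p)-fk(q,P,s4)[0] for q,p,R in S])
    r=least_squares(f,[0,.3,.4,0,.4,.2]); print(s4,r.x.round(4),(r.fun*1000).round(1))
E
```

```text
1 1 90 [0.    0.    0.001 0.   ]
-1 1 90 [0.    0.176 0.289 0.155]
1 [ 0.2934 -1.0382  0.3733 -0.3139  0.0509 -0.6737] [-113.4   27.2   -7.1   10.6   52.4   13.9  -68.4   18.9    5.7   31.7
   74.2  -12.6]
-1 [-0.1891  1.1199  0.7267  0.39    0.6111  0.9367] [-82.9  77.3   4.6 -29.3  12.9  -9.   19.8  40.4  -3.7 -50.2  24.7   8.1]
```

```bash
python3 - <<'E'
from kin import *
for q,p,R in S: print((rz(-q[0])@p).round(4),(rz(-q[0])@np.array(R)[:,2]).round(3))
# linear model columns: base z, base x(a1), base y(d), after j2: x,z ; after j3: x,z ; after j4 : y ; after j5 : x,y,z
A=[];b=[]
for q,p,R in S:
    R1=rz(q[0]);R2=R1@ry(q[1]);R3=R2@ry(q[2]);R4=R3@rz(q[3]);R5=R4@ry(q[4])
    A.append(np.c_[[0,0,1],R1[:,1],R2[:,2],R3[:,0],R3[:,2],R4[:,1],R5[:,2]]);b.append(p)
A=np.vstack(A);b=np.concatenate(b)
x,res,rk,sv=np.linalg.lstsq(A,b,rcond=None);print(x.round(4),rk,sv.round(4),((A@x-b)*1000).round(1))
E
```

```text
[0.6143 0.111  0.2216] [-0.002 -0.    -1.   ]
[0.5509 0.0897 0.1805] [ 0.245 -0.07  -0.967]
[0.5748 0.0907 0.0737] [ 0.244 -0.066 -0.967]
[0.6592 0.0941 0.0987] [ 0.246 -0.056 -0.968]
[ 2.738e-01  1.113e-01  5.882e-01  1.141e-01  3.916e-01 -3.000e-04
  3.053e-01] 7 [3.832  2.8271 2.2609 0.4093 0.192  0.0702 0.0445] [-0.  0.  0. -0.  0.  0. -0.  0. -0.  0. -0. -0.]
```

```bash
cat >> kin.py <<'E'
PP=dict(h=.2738,d=.1113,L1=.5882,a2=.1141,L2=.3916,Lt=.3053)
LO=np.array([-176,-43,13,-81.5,0.5,-163]);HI=np.array([176,126,139.5,261.5,151,163])
def FK(q):
    R1=rz(q[0]);R2=R1@ry(q[1]);R3=R2@ry(q[2]);R4=R3@rz(q[3]);R5=R4@ry(q[4])
    p=np.array([0,0,PP['h']])+R1[:,1]*PP['d']+R2[:,2]*PP['L1']+R3[:,0]*PP['a2']+R3[:,2]*PP['L2']+R5[:,2]*PP['Lt']
    return p,R5@rz(q[5]+90)
def IK(p,R):
    p=np.asarray(p,float);w=p-R[:,2]*PP['Lt'];out=[]
    r=np.hypot(w[0],w[1])
    if r<PP['d']: return out
    q1=np.degrees(np.arctan2(w[1],w[0])-np.arcsin(PP['d']/r)); u=np.sqrt(r*r-PP['d']**2); z=w[2]-PP['h']
    Lf=np.hypot(PP['a2'],PP['L2']); al=np.degrees(np.arctan2(PP['a2'],PP['L2']))
    D=np.hypot(u,z); c=(D*D-PP['L1']**2-Lf**2)/(2*PP['L1']*Lf)
    if abs(c)>1: return out
    g=np.degrees(np.arccos(c))  # angle between upper arm and effective forearm
    th=np.degrees(np.arctan2(u,z))
    q2=th-np.degrees(np.arctan2(Lf*np.sin(np.radians(g)),PP['L1']+Lf*np.cos(np.radians(g)))); q3=g-al
    M=(rz(q1)@ry(q2)@ry(q3)).T@R
    for sg in (1,-1):
        q5=np.degrees(np.arctan2(sg*np.hypot(M[0,2],M[1,2]),M[2,2]))
        q4=np.degrees(np.arctan2(sg*M[1,2],sg*M[0,2])); N=(rz(q4)@ry(q5)).T@M
        q6=np.degrees(np.arctan2(N[1,0],N[0,0]))-90
        for k4 in(-360,0,360):
            for k6 in (-360,0,360):
                q=np.array([q1,q2,q3,q4+k4,q5,q6+k6])
                if (q>=LO).all() and (q<=HI).all(): out.append(q)
    return out
E
python3 - <<'E'
from kin import *
for q,p,R in S[:2]: print(np.round(IK(p,np.array(R)),1))
def mk(y,z):
    z=z/np.linalg.norm(z); y=y-z*(y@z); y/=np.linalg.norm(y); return np.c_[np.cross(y,z),y,z]
# upright tin: tool z at elevation -el, heading a ; tool x upward-ish
for el in (0,15,30,45):
  for a in (90,70,50,30,10,-10):
    h=np.array([np.cos(np.radians(a)),np.sin(np.radians(a)),0]); z=h*np.cos(np.radians(el))-np.array([0,0,1])*np.sin(np.radians(el))
    x0=np.array([0,0,1]); y=np.cross(z,x0); R=mk(y,z)
    g=np.array([0.55,0.09,0.08]); print(el,a,[list(s.round(0)) for s in IK(g+z*0.019,R)])
E
```

```text
[[ 58.7  30.3  82.2  -0.   67.7 -10.3]]
[[ 25.7  24.3 104.4  -6.6  37.2  21.8]]
0 90 [[np.float64(-31.0), np.float64(69.0), np.float64(91.0), np.float64(61.0), np.float64(100.0), np.float64(-73.0)]]
0 70 [[np.float64(-35.0), np.float64(69.0), np.float64(105.0), np.float64(75.0), np.float64(91.0), np.float64(-85.0)]]
0 50 [[np.float64(-36.0), np.float64(74.0), np.float64(118.0), np.float64(94.0), np.float64(91.0), np.float64(-102.0)]]
0 30 [[np.float64(-31.0), np.float64(82.0), np.float64(129.0), np.float64(115.0), np.float64(104.0), np.float64(-117.0)]]
0 10 [[np.float64(-16.0), np.float64(87.0), np.float64(133.0), np.float64(148.0), np.float64(126.0), np.float64(-110.0)]]
0 -10 [[np.float64(6.0), np.float64(82.0), np.float64(129.0), np.float64(198.0), np.float64(120.0), np.float64(-80.0)]]
15 90 [[np.float64(-30.0), np.float64(61.0), np.float64(95.0), np.float64(57.0), np.float64(88.0), np.float64(-69.0)]]
15 70 [[np.float64(-34.0), np.float64(61.0), np.float64(109.0), np.float64(74.0), np.float64(78.0), np.float64(-80.0)]]
15 50 [[np.float64(-35.0), np.float64(64.0), np.float64(122
[... 1167 characters left out ...]
23.0), np.float64(47.0), np.float64(100.0), np.float64(47.0), np.float64(64.0), np.float64(-56.0)]]
45 70 [[np.float64(-25.0), np.float64(46.0), np.float64(110.0), np.float64(64.0), np.float64(52.0), np.float64(-58.0)]]
45 50 [[np.float64(-24.0), np.float64(45.0), np.float64(120.0), np.float64(90.0), np.float64(43.0), np.float64(-68.0)]]
45 30 [[np.float64(-19.0), np.float64(46.0), np.float64(127.0), np.float64(125.0), np.float64(40.0), np.float64(-81.0)]]
45 10 [[np.float64(-9.0), np.float64(46.0), np.float64(130.0), np.float64(159.0), np.float64(41.0), np.float64(-88.0)]]
45 -10 [[np.float64(2.0), np.float64(46.0), np.float64(127.0), np.float64(194.0), np.float64(38.0), np.float64(-92.0)]]
```

```bash
cat >> kin.py <<'E'
def mk(y,z):
    z=z/np.linalg.norm(z); y=y-z*(y@z); y/=np.linalg.norm(y); return np.c_[np.cross(y,z),y,z]
def Rup(a,el,roll=0):
    """container upright: cap dir up; tool heading a (deg), pointing el below horizontal, tool x upward side"""
    h=np.array([np.cos(np.radians(a)),np.sin(np.radians(a)),0]); z=h*np.cos(np.radians(el))-np.array([0,0,1])*np.sin(np.radians(el))
    return mk(np.cross(z,[0,0,1.]),z)
E
python3 - <<'E'
from kin import *
from plan import C0,RC
X,Y,Z=RC.T
print("lean on chute")
for x in (0.05,0.08,0.1):
  for t in (0,20,35,45,50,55):
    z=-Y*np.sin(np.radians(t))-Z*np.cos(np.radians(t)); R=mk(X,z)
    g=C0+RC@np.array([x,0,.027]); print(x,t,[[float(v) for v in s.round(0)] for s in IK(g+z*.019,R)])
print("final")
for el in (35,45,50):
  for a in (210,195,180,165,150,120,90):
    R=Rup(a,el); g=np.array([.57,.09,.076]); print(el,a,[[float(v) for v in s.round(0)] for s in IK(g+R[:,2]*.019,R)])
E
```

```text
lean on chute
0.05 0 [[22.0, 39.0, 88.0, -6.0, 38.0, 17.0]]
0.05 20 [[30.0, 44.0, 81.0, -31.0, 53.0, 42.0]]
0.05 35 [[35.0, 49.0, 75.0, -41.0, 67.0, 51.0]]
0.05 45 [[37.0, 53.0, 70.0, -47.0, 77.0, 54.0]]
0.05 50 [[38.0, 55.0, 67.0, -49.0, 82.0, 55.0]]
0.05 55 [[39.0, 58.0, 65.0, -52.0, 87.0, 56.0]]
0.08 0 [[21.0, 40.0, 84.0, -5.0, 41.0, 16.0]]
0.08 20 [[29.0, 45.0, 77.0, -29.0, 56.0, 40.0]]
0.08 35 [[34.0, 50.0, 70.0, -41.0, 69.0, 48.0]]
0.08 45 [[36.0, 54.0, 66.0, -46.0, 79.0, 51.0]]
0.08 50 [[37.0, 56.0, 63.0, -49.0, 83.0, 52.0]]
0.08 55 [[38.0, 59.0, 61.0, -52.0, 88.0, 53.0]]
0.1 0 [[21.0, 41.0, 81.0, -5.0, 43.0, 15.0]]
0.1 20 [[29.0, 45.0, 74.0, -29.0, 57.0, 38.0]]
0.1 35 [[33.0, 51.0, 67.0, -40.0, 71.0, 46.0]]
0.1 45 [[35.0, 55.0, 63.0, -46.0, 80.0, 49.0]]
0.1 50 [[36.0, 57.0, 60.0, -49.0, 85.0, 50.0]]
0.1 55 [[37.0, 59.0, 58.0, -52.0, 89.0, 50.0]]
final
35 210 [[7.0, 63.0, 60.0, -20.0, 109.0, -111.0]]
35 195 [[3.0, 63.0, 58.0, -11.0, 113.0, -101.0]]
35 180 [[-2.0, 63.0, 58.0, -1.0, 114.0, -91.0]]
35 165 [[-6.0, 62.0, 60.0, 8.0, 112.0, -82.0]]
35 150 [[-10.0, 61.0, 65.0, 17.0, 107.0, -73.0]]
35 120 [[-19.0, 57.0, 78.0, 33.0, 92.0, -62.0]]
35 90 [[-25.0, 52.0, 96.0, 51.0, 72.0, -60.0]]
45 210 [[6.0, 58.0, 66.0, -17.0, 99.0, -110.0]]
45 195 [[2.0, 58.0, 64.0, -9.0, 102.0, -101.0]]
45 180 [[-2.0, 58.0, 64.0, -1.0, 103.0, -91.0]]
45 165 [[-6.0, 57.0, 66.0, 7.0, 101.0, -82.0]]
45 150 [[-9.0, 56.0, 70.0, 14.0, 97.0, -73.0]]
45 120 [[-17.0, 52.0, 82.0, 29.0, 83.0, -60.0]]
45 90 [[-22.0, 48.0, 97.0, 46.0, 65.0, -54.0]]
50 210 [[5.0, 55.0, 69.0, -15.0, 93.0, -110.0]]
50 195 [[2.0, 56.0, 67.0, -8.0, 96.0, -101.0]]
50 180 [[-2.0, 56.0, 67.0, -1.0, 97.0, -91.0]]
50 165 [[-5.0, 55.0, 69.0, 6.0, 95.0, -82.0]]
50 150 [[-9.0, 54.0, 73.0, 13.0, 91.0, -73.0]]
50 120 [[-16.0, 50.0, 83.0, 27.0, 78.0, -59.0]]
50 90 [[-20.0, 47.0, 97.0, 43.0, 61.0, -51.0]]
```

{"method": "send_rows", "body": {"moves": [[0,0.3,0,0,0,0,1],[0,0.6,0,0,0,0,1],[0,0.6,0,0,0,0,1],[0,0.6,0,0,0,0,1],[0,0.4,0.03,0,0,0,1],[0,0,0,0,0,0,1],[0,0,0,0,0,0,1],[0,0,0,0,0,0,-0.35],[0,0,0,0,0,0,-0.35],[0,0,0,0,0,0,-0.35],[0,0,0,0,0,0,-0.35]]}}

```text
time_s: 9.12
position: [0.6348, 0.3467, 0.1143]
tcp_rot: [[-0.15, 0.956, 0.251], [0.989, 0.144, 0.043], [0.005, 0.254, -0.967]]
force: [0.0, -1.3, 0.1]
opening: 0.672
```

```bash
python3 - <<'E'
from plan import *
p,R,s=cur()
print(s["time_s"],p,s["joint_positions"].round(2),s["force"])
print("chute frame",(p-C0)@RC*1000, s["opening"]*87)
X,Y,Z=RC.T
t=np.radians(48); z=-Y*np.sin(t)-Z*np.cos(t); Rt=mk(X,z)
g=p+R[:,2]*-0.019 ; g=g-Z*0.003
rows(p,R,g+z*.019,Rt,-0.35)
for n in("side","wrist"):
    c=cap(n); cv2.imwrite(f"pics/{n}3.png",c["img"][:,:,::-1])
E
```

```text
9.125 [0.63480601 0.34670542 0.11429868] [21.04 40.22 83.75 -4.31 41.64 15.31] [ 0.03447029 -1.29788675  0.09331122]
chute frame [80.021156    0.66762738  9.9258975 ] 58.42584127757161
5 rows; end err mm [-0.1  0.1 -0.1]
[[-0.11,0,-0.03,-0,-0.97,0,-0.35],[-0.12,0,-0,-0,-0.97,0,-0.35],[-0.12,0,0.01,-0,-0.97,0,-0.35],[-0.11,0,0.03,-0,-0.97,0,-0.35],[-0.1,0,0.05,-0,-0.97,0,-0.35]]
```

View pics/side3.png

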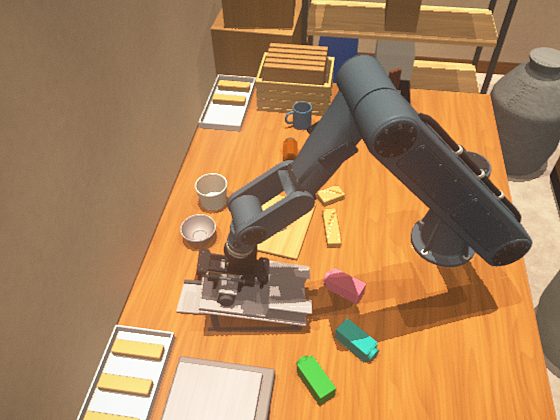

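View pics/wrist3.png

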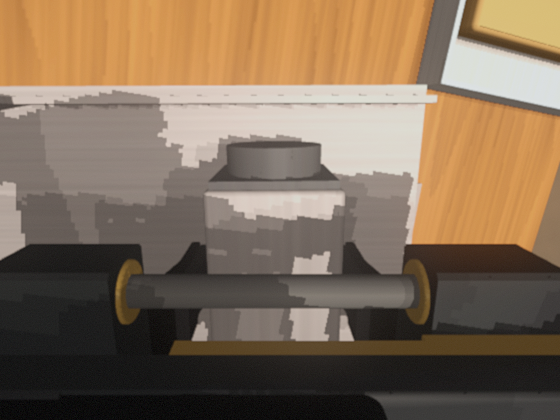

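{"method": "send_rows", "body": {"moves": [[-0.11,0,-0.03,0,-0.97,0,-0.35],[-0.12,0,0,0,-0.97,0,-0.35],[-0.12,0,0.01,0,-0.97,0,-0.35],[-0.11,0,0.03,0,-0.97,0,-0.35],[-0.1,0,0.05,0,-0.97,0,-0.35],[0,0,0,0,0,0,-0.35],[0,0,0,0,0,0,-0.35]]}}

```text
time_s: 10.1
position: [0.6363, 0.3322, 0.1176]
tcp_rot: [[0.088, 0.956, 0.278], [0.689, 0.143, -0.711], [-0.72, 0.254, -0.646]]
force: [0.1, -0.5, 0.6]
opening: 0.676
```

```bash
python3 - <<'E'
from plan import *
p,R,s=cur()
print(s["time_s"],p,s["joint_positions"].round(2),s["force"],s["moment"])
g=p-R[:,2]*.019
print("chute frame g",(g-C0)@RC*1000, s["opening"]*87, (R[:,2]@RC).round(3))
for n in("side","wrist"):
    c=cap(n); cv2.imwrite(f"pics/{n}4.png",c["img"][:,:,::-1])
    W=cloud(c); q=(W-C0)@RC
    t=(q[...,2]>0.044)&(q[...,2]<0.054)&(abs(q[...,0]-.08)<.03)&(abs(q[...,1])<.075); print(n,"tin top pts",t.sum(), np.percentile(q[t][:,1],[1,99]) if t.sum() else 0,np.percentile(q[t][:,0],[1,99]) if t.sum() else 0)
    t=(q[...,2]>0.02)&(q[...,2]<0.054)&(abs(q[...,0]-.08)<.03)&(abs(q[...,1])<.075); print("all", np.percentile(q[t][:,1],[1,99]) if t.sum() else 0)
E
```

```text
10.1 [0.63634758 0.33223147 0.11757429] [ 36.7   55.58  63.81 -48.05  81.87  51.37] [ 0.10059708 -0.46408006  0.61150359] [ 0.36347756  0.22382623 -0.0111918 ]
chute frame g [80.32599122  0.26348785 25.94131747] 58.77007745393298 [-0.003 -0.744 -0.668]
side tin top pts 304 [-0.06062856  0.03734577] [0.05862223 0.10838592]
all [-0.06074647  0.03746839]
wrist tin top pts 13951 [-0.00665705  0.07152579] [0.05054578 0.10907271]
all [-0.00390066  0.07137646]
```

View pics/wrist4.png

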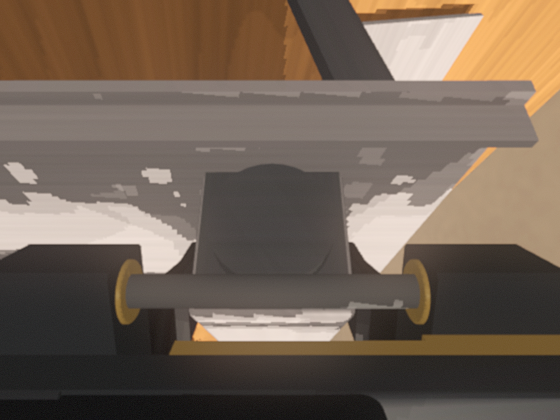

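{"method": "send_rows", "body": {"moves": [[0,0,0,0,0,0,1],[0,0,0,0,0,0,1],[0,0,0,0,0,0,1],[0,0,0,0,0,0,1],[0,0,0,0,0,0,1]]}}

```text
time_s: 10.82
position: [0.6368, 0.3318, 0.119]
tcp_rot: [[0.091, 0.956, 0.279], [0.686, 0.143, -0.714], [-0.722, 0.256, -0.643]]
force: [-0.3, -2.9, 5.4]
opening: 0.575
```

```bash
cat > b.py <<'E'
from plan import *
from kin import Rup,IK,FK
B0=np.array([0.5455,0.009,0]); RB=rotz(np.radians(-8.3))
E
python3 - <<'E'
from b import *
p,R,s=cur(); print(s["opening"]*87,s["force"],p)
X,Y,Z=RC.T
p1,R1=rows(p,R,p+np.array([0,0,0.13]),R,1)
el=np.degrees(np.arcsin(-R[:,2]@Y)); print(el)
Rt=Rup(171.7,el); g=B0+RB@np.array([.04,.083,.014+.06+.03])
print("tgt g",g)
mid=np.array([0.62,0.23,0.25]);Rm=R1@Ro.from_rotvec(Ro.from_matrix(R1.T@Rt).as_rotvec()*.5).as_matrix()
pm=mid+Rm[:,2]*.019
p2,R2=rows(p1,R1,pm,Rm,1); 
p3,R3=rows(p2,R2,g+Rt[:,2]*.019+np.array([0,0,.1]),Rt,1)
for P,RR in((p,R),(p1,R1),(p2,R2),(p3,R3),(g+Rt[:,2]*.019,Rt)): print(np.round(P,3),[list(map(float,q.round(0))) for q in IK(P,RR)])
E
```

```text
50.02731636294811 [-0.31585363 -2.87641432  5.43389491] [0.63680513 0.3318114  0.11903177]
4 rows; end err mm [-0.  -0.1  0.1]
[[-0.94,0.33,-0.84,0,0,0,1.0],[-0.94,0.34,-0.83,0,0,0,1.0],[-0.94,0.33,-0.84,0,0,0,1.0],[-0.94,0.33,-0.83,0,0,0,1.0]]
48.33277510271668
tgt g [0.5970626  0.08535639 0.104     ]
6 rows; end err mm [ 0.1 -0.  -0. ]
[[-0.4,-0.24,0.54,0.08,0.71,-0.69,1.0],[-0.44,-0.29,0.5,0.08,0.71,-0.69,1.0],[-0.46,-0.33,0.44,0.08,0.71,-0.69,1.0],[-0.47,-0.39,0.39,0.08,0.71,-0.69,1.0],[-0.46,-0.43,0.34,0.08,0.71,-0.69,1.0],[-0.45,-0.48,0.29,0.08,0.71,-0.69,1.0]]
6 rows; end err mm [-0.1 -0.1  0. ]
[[-0.49,-0.75,0.44,0.08,0.71,-0.68,1.0],[-0.45,-0.8,0.4,0.08,0.71,-0.68,1.0],[-0.4,-0.84,0.35,0.08,0.71,-0.68,1.0],[-0.34,-0.88,0.32,0.08,0.71,-0.68,1.0],[-0.27,-0.92,0.29,0.08,0.71,-0.68,1.0],[-0.19,-0.94,0.28,0.08,0.71,-0.68,1.0]]
[0.637 0.332 0.119] [[37.0, 56.0, 64.0, -48.0, 82.0, 51.0]]
[0.637 0.332 0.249] [[37.0, 47.0, 60.0, -48.0, 90.0, 43.0]]
[0.619 0.227 0.231] [[15.0, 35.0, 72.0, -9.0, 78.0, -26.0]]
[0.584 0.087 0.19 ] [[-4.0, 50.0, 60.0, 3.0, 112.0, -85.0]]
[0.585 0.087 0.09 ] [[-4.0, 56.0, 62.0, 3.0, 104.0, -86.0]]
```

{"method": "send_rows", "body": {"moves": [[-0.3,0.1,-0.26,0,0,0,1],[-0.64,0.23,-0.58,0,0,0,1],[-0.94,0.33,-0.84,0,0,0,1],[-0.94,0.33,-0.83,0,0,0,1],[-0.94,0.33,-0.83,0,0,0,1],[0,0,0,0,0,0,1]]}}

```text
time_s: 11.58
position: [0.6377, 0.3334, 0.2535]
tcp_rot: [[0.095, 0.954, 0.284], [0.691, 0.143, -0.708], [-0.716, 0.264, -0.646]]
force: [-0.5, 0.5, -4.2]
opening: 0.574
```

{"method": "send_rows", "body": {"moves": [[-0.4,-0.24,0.54,0.08,0.71,-0.69,1],[-0.44,-0.29,0.5,0.08,0.71,-0.69,1],[-0.46,-0.33,0.44,0.08,0.71,-0.69,1],[-0.47,-0.39,0.39,0.08,0.71,-0.69,1],[-0.46,-0.43,0.34,0.08,0.71,-0.69,1],[-0.45,-0.48,0.29,0.08,0.71,-0.69,1],[-0.49,-0.75,0.44,0.08,0.71,-0.68,1],[-0.45,-0.8,0.4,0.08,0.71,-0.68,1],[-0.4,-0.84,0.35,0.08,0.71,-0.68,1],[-0.34,-0.88,0.32,0.08,0.71,-0.68,1],[-0.27,-0.92,0.29,0.08,0.71,-0.68,1],[-0.19,-0.94,0.28,0.08,0.71,-0.68,1]]}}

```text
time_s: 13.08
position: [0.584, 0.0859, 0.1871]
tcp_rot: [[-0.735, 0.143, -0.663], [0.107, 0.99, 0.095], [0.67, -0.001, -0.743]]
force: [0.7, 0.5, -3.8]
opening: 0.58
```

{"method": "send_rows", "body": {"moves": [[0,0,0,0,0,0,1],[0,0,0,0,0,0,1]]}}

```text
time_s: 13.32
position: [0.5839, 0.0881, 0.1875]
tcp_rot: [[-0.737, 0.146, -0.66], [0.111, 0.989, 0.095], [0.667, -0.003, -0.745]]
force: [-1.1, -0.4, -1.8]
opening: 0.575
```

```bash
python3 - <<'E'
from b import *
p,R,s=cur(); print(s["time_s"],s["opening"]*87,s["force"],p)
Rt=Rup(171.7,48.3); g=B0+RB@np.array([.04,.083,.014+.06])
print("rot err",Ro.from_matrix(R.T@Rt).as_rotvec(degrees=True),"g err",(p-R[:,2]*.019-g)*1000)
for n in("side","wrist","top"):
    c=cap(n); cv2.imwrite(f"pics/{n}5.png",c["img"][:,:,::-1])
    if n=="side":
        cv2.imwrite("pics/side5z.png",cv2.resize(c["img"][100:300,170:380],None,fx=3.5,fy=3,interpolation=cv2.INTER_CUBIC)[:,:,::-1])
        W=cloud(c)
        for k in range(0):pass
E
```

```text
13.325 50.002136073429796 [-1.08403305 -0.37292796 -1.773887  ] [0.58387905 0.08811454 0.18754346]
rot err [-0.07907896 -0.14177756 -0.17806926] g err [ -0.63806844   0.9543828  127.69822541]
```

View pics/side5z.png

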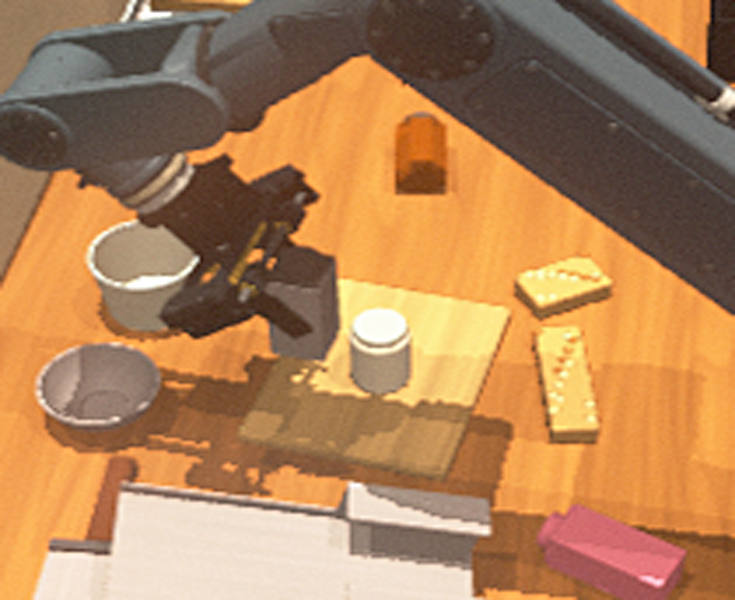

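View pics/top5.png

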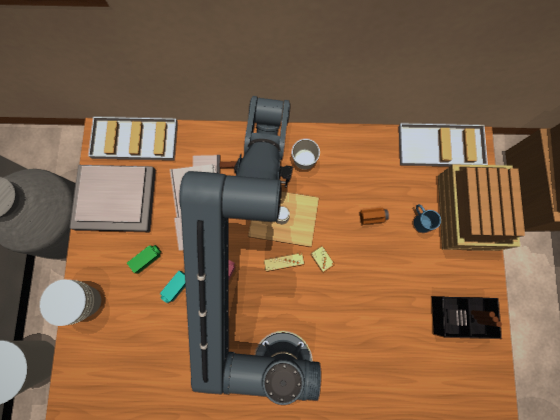

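```bash
python3 - <<'E'
from b import *
p,R,s=cur(); g=p-R[:,2]*.019
c=cap("side"); W=cloud(c)
q=(W-g)@RB
m=(abs(q[...,0])<.03)&(abs(q[...,1])<.03)&(abs(q[...,2])<.075)
print(m.sum(),np.percentile(q[m],[1,50,99],axis=0).round(4))
f=q[m]; f=f[(f[:,1]>.018)&(f[:,2]<.04)&(f[:,0]<0.0)]
print(len(f), "z range",np.percentile(f[:,2],[0.5,99.5]))
a=np.linalg.lstsq(np.c_[f[:,[0,2]],np.ones(len(f))],f[:,1],rcond=None)[0]; print("face +y fit y=ax+bz+c",a.round(4))
f=q[m]; f=f[(f[:,0]<-.02)&(f[:,2]<.04)]; print(len(f)); 
if len(f)>20: print("face -x", np.linalg.lstsq(np.c_[f[:,[1,2]],np.ones(len(f))],f[:,0],rcond=None)[0].round(4))
E
```

```text
664 [[-0.0268 -0.0292 -0.0577]
 [-0.0098  0.0194  0.0309]
 [ 0.0253  0.0293  0.0733]]
178 z range [-0.06057184  0.0386163 ]
face +y fit y=ax+bz+c [ 0.0722 -0.      0.0262]
165
face -x [ 0.0347  0.0036 -0.0251]
```

{"method": "send_rows", "body": {"moves": [[-0.67,0,0.74,0,0,0,1],[-0.67,0,0.75,0,0,0,1],[-0.66,0,0.74,0,0,0,1],[-0.66,0,0.75,0,0,0,1],[-0.4,0,0.45,0,0,0,1],[-0.2,0,0.22,0,0,0,1],[0,0,0,0,0,0,1],[0,0,0,0,0,0,1]]}}

```text
time_s: 14.52
position: [0.5842, 0.0873, 0.0662]
tcp_rot: [[-0.737, 0.145, -0.66], [0.11, 0.989, 0.095], [0.667, -0.002, -0.745]]
force: [-0.4, -0.2, -2.7]
opening: 0.573
```

{"method": "send_rows", "body": {"moves": [[-0.06,0,0.06,0,0,0,1],[-0.04,0,0.05,0,0,0,1],[0,0,0,0,0,0,1]]}}

```text
time_s: 14.9
position: [0.5836, 0.0873, 0.0617]
tcp_rot: [[-0.736, 0.145, -0.661], [0.11, 0.989, 0.095], [0.668, -0.003, -0.744]]
force: [0.1, -0.3, -4.5]
opening: 0.572
```

```bash
python3 - <<'E'
from b import *
p,R,s=cur(); g=p-R[:,2]*.019; print(s["force"],"g in board",(g-B0)@RB*1000,s["time_s"])
E
```

```text
[ 0.06454537 -0.28905455 -4.5078141 ] g in board [39.06454571 83.04523697 75.87873403] 14.9
```

{"method": "send_rows", "body": {"moves": [[-0.03,0,0.03,0,0,0,1],[0,0,0,0,0,0,1]]}}

```text
time_s: 15.15
position: [0.5837, 0.0874, 0.0613]
tcp_rot: [[-0.736, 0.145, -0.661], [0.11, 0.989, 0.095], [0.668, -0.002, -0.744]]
force: [-0.2, -0.4, 0.1]
opening: 0.571
```

{"method": "send_rows", "body": {"moves": [[-0.03,0,0.03,0,0,0,1],[0,0,0,0,0,0,1]]}}

```text
time_s: 15.4
position: [0.5838, 0.0873, 0.0613]
tcp_rot: [[-0.736, 0.145, -0.662], [0.11, 0.989, 0.095], [0.668, -0.002, -0.744]]
force: [-0.0, 0.8, 5.2]
opening: 0.573
```

{"method": "send_rows", "body": {"moves": [[-0.02,0,0.02,0,0,0,1],[0,0,0,0,0,0,1]]}}

```text
time_s: 15.65
position: [0.5837, 0.0873, 0.0613]
tcp_rot: [[-0.735, 0.145, -0.662], [0.11, 0.989, 0.095], [0.669, -0.002, -0.744]]
force: [-0.7, -0.6, 8.0]
opening: 0.571
```

{"method": "send_rows", "body": {"moves": [[0.03,0,-0.03,0,0,0,1],[0,0,0,0,0,0,-0.2],[0,0,0,0,0,0,-0.4],[0,0,0,0,0,0,-0.4],[0,0,0,0,0,0,-0.4],[0,0,-0.4,0,0,0,-0.4],[0,0,-0.9,0,0,0,-0.4],[0,0,-1,0,0,0,-0.4],[0,0,-1,0,0,0,-0.4],[0,0,-1,0,0,0,-0.4],[0.5,0,-1,0,0,0,-0.4]]}}

```text
time_s: 17.02
position: [0.6629, 0.0758, 0.1672]
tcp_rot: [[-0.736, 0.145, -0.661], [0.11, 0.989, 0.095], [0.668, -0.003, -0.744]]
force: [-0.4, -0.4, 0.9]
opening: 0.698
```

```bash
python3 - <<'E'
from b import *
p,R,s=cur(); print(s["force"],s["opening"]*87,s["time_s"],p,s["joint_positions"].round(0))
for n in ("side","wrist"):
    c=cap(n); cv2.imwrite(f"pics/{n}6.png",c["img"][:,:,::-1])
    if n=="side":
        cv2.imwrite("pics/side6z.png",cv2.resize(c["img"][100:300,170:380],None,fx=3.5,fy=3,interpolation=cv2.INTER_CUBIC)[:,:,::-1])
        W=cloud(c)
    g=B0+RB@np.array([.039,.083,.074]);
    q=(cloud(c)-g)@RB; m=(abs(q[...,0])<.04)&(abs(q[...,1])<.04)&(q[...,2]<.075)&(q[...,2]>-.05)
    print(n,m.sum(),np.percentile(q[m],[1,50,99],axis=0).round(4))
E
```

```text
[-0.3788484  -0.41098875  0.89142061] 60.768338673030435 17.025 [0.66285446 0.07578736 0.16724139] [ -4.  58.  44.   3. 120. -85.]
side 581 [[-0.0268 -0.0207 -0.0467]
 [-0.0077  0.0221  0.0251]
 [ 0.0236  0.0305  0.0649]]
wrist 7364 [[-0.023  -0.0247 -0.0457]
 [ 0.0169 -0.0007  0.048 ]
 [ 0.0238  0.0237  0.0605]]
```

View pics/side6z.png

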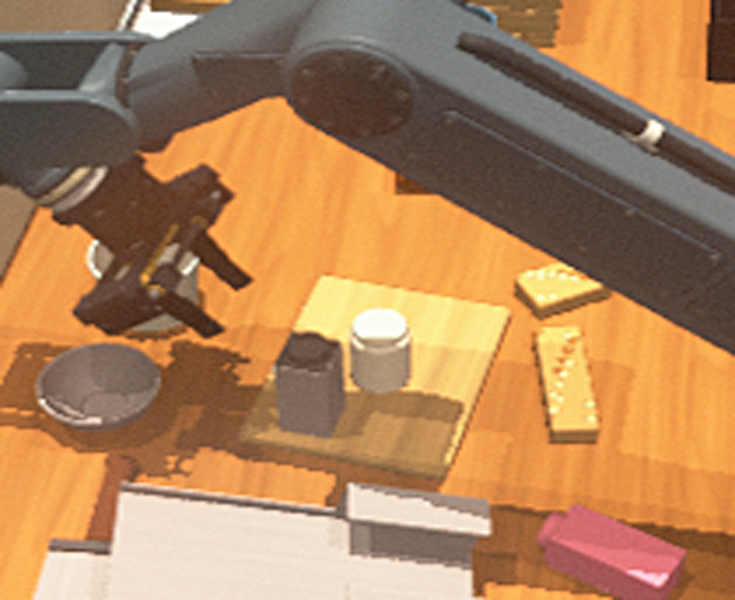

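View pics/wrist6.png

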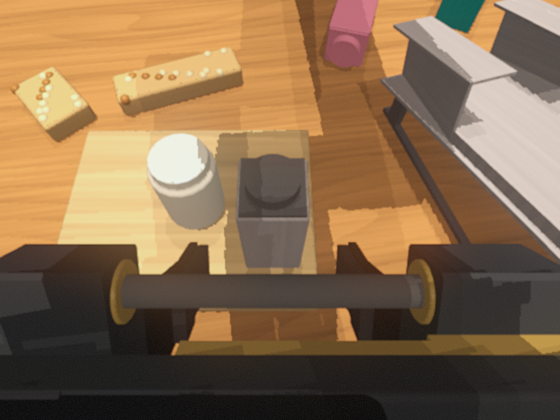

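```bash
python3 - <<'E'
from b import *
p,R,s=cur()
c=-83.4; ch=np.array([np.cos(np.radians(c)),np.sin(np.radians(c)),0])
Z=np.array([0,0,1.])
Rt=np.c_[-ch,np.cross(-Z,-ch),-Z]
tg=np.array([.545,-.345,.22])
mid=np.array([.63,-.05,.30]); Rm=R@Ro.from_rotvec(Ro.from_matrix(R.T@Rt).as_rotvec()*.5).as_matrix()
p1,R1=rows(p,R,mid,Rm,-1)
p2,R2=rows(p1,R1,tg,Rt,-1)
for P,RR in((p,R),(p1,R1),(p2,R2)): print(np.round(P,3),[list(map(float,q.round(0))) for q in IK(P,RR)])
for h,cc in((6.6,"carry"),(-173.4,"flip")):
    d=np.array([np.cos(np.radians(h)),np.sin(np.radians(h)),0]); RR=np.c_[d,np.cross(-Z,d),-Z]
    print(cc,[list(map(float,q.round(0))) for q in IK(np.array([.5,-.27,.015]),RR)],[list(map(float,q.round(0))) for q in IK(np.array([.5,-.27,.15]),RR)])
t=np.radians(48); z=-d*np.sin(t)-Z*np.cos(t); RR=mk(np.cross(-Z,d),z)
print("lean",[list(map(float,q.round(0))) for q in IK(np.array([.5,-.27,.028])+z*.019,RR)])
E
```

```text
6 rows; end err mm [ 0.  -0.1  0. ]
[[0.65,-0.86,-0.58,-0.23,-0.29,0.6,-1.0],[0.53,-0.91,-0.64,-0.23,-0.29,0.6,-1.0],[0.4,-0.92,-0.7,-0.23,-0.29,0.6,-1.0],[0.26,-0.93,-0.75,-0.23,-0.29,0.6,-1.0],[0.13,-0.92,-0.81,-0.23,-0.29,0.6,-1.0],[-0.01,-0.89,-0.84,-0.23,-0.29,0.6,-1.0]]
12 rows; end err mm [0.  0.  0.1]
[[-0.61,-0.84,0.17,-0.11,-0.15,0.3,-1.0],[-0.66,-0.82,0.17,-0.11,-0.15,0.3,-1.0],[-0.69,-0.78,0.17,-0.11,-0.15,0.3,-1.0],[-0.72,-0.75,0.17,-0.11,-0.15,0.3,-1.0],[-0.76,-0.72,0.18,-0.11,-0.15,0.3,-1.0],[-0.79,-0.67,0.19,-0.11,-0.15,0.3,-1.0],[-0.82,-0.64,0.19,-0.11,-0.15,0.3,-1.0],[-0.85,-0.6,0.21,-0.11,-0.15,0.3,-1.0],[-0.87,-0.55,0.21,-0.11,-0.15,0.3,-1.0],[-0.9,-0.52,0.23,-0.11,-0.15,0.3,-1.0],[-0.91,-0.47,0.25,-0.11,-0.15,0.3,-1.0],[-0.93,-0.43,0.25,-0.11,-0.15,0.3,-1.0]]
[0.665 0.076 0.17 ] [[-4.0, 58.0, 44.0, 3.0, 120.0, -85.0]]
[ 0.63 -0.05  0.3 ] [[-17.0, 37.0, 60.0, 4.0, 105.0, -59.0]]
[ 0.545 -0.345  0.22 ] [[-42.0, 32.0, 79.0, -1.0, 69.0, -48.0]]
carry [[-40.0, 44.0, 98.0, 0.0, 38.0, 44.0]] [[-40.0, 31.0, 94.0, 0.0, 54.0, 44.0]]
flip [[-40.0, 44.0, 98.0, 0.0, 38.0, -136.0]] [[-40.0, 31.0, 94.0, 0.0, 54.0, -136.0]]
lean [[-61.0, 54.0, 121.0, 108.0, 46.0, 97.0]]
```

```bash
python3 - <<'E'
from b import *
Z=np.array([0,0,1.])
I=lambda P,RR:[list(map(float,q.round(0))) for q in IK(P,RR)]
for c in (-83.4,-110):
  d=np.array([np.cos(np.radians(c)),np.sin(np.radians(c)),0])
  for y in(-.345,-.27):
    for t in (0,25,40,48):
      t=np.radians(t); z=-d*np.sin(t)-Z*np.cos(t); RR=mk(np.cross(-Z,-d),z); print(c,y,I(np.array([.55,y,.028])+z*.019,RR))
for a in(190,180,165,150,135,120):
  for el in (40,48):
    R=Rup(a,el)@np.diag([-1,-1,1]); print(a,el,I(np.array([.57,-.075,.066])+R[:,2]*.019,R))
E
```

```text
-83.4 -0.345 [[-42.0, 48.0, 86.0, 0.0, 46.0, -49.0]]
-83.4 -0.345 [[-48.0, 55.0, 73.0, 15.0, 74.0, -62.0]]
-83.4 -0.345 [[-51.0, 60.0, 64.0, 20.0, 91.0, -64.0]]
-83.4 -0.345 [[-52.0, 64.0, 60.0, 23.0, 99.0, -64.0]]
-83.4 -0.27 [[-37.0, 46.0, 92.0, 0.0, 42.0, -43.0]]
-83.4 -0.27 [[-44.0, 52.0, 80.0, 17.0, 68.0, -60.0]]
-83.4 -0.27 [[-47.0, 58.0, 73.0, 22.0, 84.0, -63.0]]
-83.4 -0.27 [[-49.0, 61.0, 69.0, 25.0, 92.0, -64.0]]
-110 -0.345 [[-42.0, 48.0, 86.0, 0.0, 46.0, -22.0]]
-110 -0.345 [[-51.0, 52.0, 80.0, 24.0, 63.0, -45.0]]
-110 -0.345 [[-56.0, 57.0, 76.0, 33.0, 76.0, -52.0]]
-110 -0.345 [[-58.0, 60.0, 73.0, 36.0, 83.0, -54.0]]
-110 -0.27 [[-37.0, 46.0, 92.0, 0.0, 42.0, -17.0]]
-110 -0.27 [[-47.0, 50.0, 88.0, 27.0, 57.0, -45.0]]
-110 -0.27 [[-52.0, 54.0, 85.0, 36.0, 69.0, -53.0]]
-110 -0.27 [[-54.0, 57.0, 83.0, 39.0, 76.0, -57.0]]
190 40 [[-11.0, 61.0, 62.0, -16.0, 104.0, 72.0]]
190 48 [[-12.0, 57.0, 67.0, -14.0, 95.0, 72.0]]
180 40 [[-13.0, 61.0, 61.0, -11.0, 106.0, 78.0]]
180 48 [[-14.0, 57.0, 66.0, -9.0, 97.0, 78.0]]
165 40 [[-18.0, 61.0, 61.0, -2.0, 108.0, 88.0]]
165 48 [[-18.0, 57.0, 66.0, -2.0, 98.0, 88.0]]
150 40 [[-22.0, 61.0, 63.0, 6.0, 106.0, 97.0]]
150 48 [[-22.0, 57.0, 68.0, 6.0, 97.0, 97.0]]
135 40 [[-26.0, 59.0, 67.0, 15.0, 102.0, 105.0]]
135 48 [[-25.0, 56.0, 72.0, 13.0, 93.0, 106.0]]
120 40 [[-30.0, 57.0, 73.0, 23.0, 95.0, 112.0]]
120 48 [[-29.0, 54.0, 77.0, 20.0, 87.0, 113.0]]
```

{"method": "send_rows", "body": {"moves": [[0.65,-0.86,-0.58,-0.23,-0.29,0.6,-0.6],[0.53,-0.91,-0.64,-0.23,-0.29,0.6,-1],[0.4,-0.92,-0.7,-0.23,-0.29,0.6,-1],[0.26,-0.93,-0.75,-0.23,-0.29,0.6,-1],[0.13,-0.92,-0.81,-0.23,-0.29,0.6,-1],[-0.01,-0.89,-0.84,-0.23,-0.29,0.6,-1]]}}

```text
time_s: 17.88
position: [0.6278, -0.0505, 0.2968]
tcp_rot: [[-0.609, 0.718, -0.337], [0.708, 0.684, 0.177], [0.357, -0.13, -0.925]]
force: [0.0, -0.7, 0.1]
opening: 1.0
```

{"method": "send_rows", "body": {"moves": [[-0.61,-0.84,0.17,-0.11,-0.15,0.3,-1],[-0.66,-0.82,0.17,-0.11,-0.15,0.3,-1],[-0.69,-0.78,0.17,-0.11,-0.15,0.3,-1],[-0.72,-0.75,0.17,-0.11,-0.15,0.3,-1],[-0.76,-0.72,0.18,-0.11,-0.15,0.3,-1],[-0.79,-0.67,0.19,-0.11,-0.15,0.3,-1],[-0.82,-0.64,0.19,-0.11,-0.15,0.3,-1],[-0.85,-0.6,0.21,-0.11,-0.15,0.3,-1],[-0.87,-0.55,0.21,-0.11,-0.15,0.3,-1],[-0.9,-0.52,0.23,-0.11,-0.15,0.3,-1],[-0.91,-0.47,0.25,-0.11,-0.15,0.3,-1],[-0.93,-0.43,0.25,-0.11,-0.15,0.3,-1]]}}

```text
time_s: 19.38
position: [0.5421, -0.3449, 0.2165]
tcp_rot: [[-0.105, 0.994, -0.013], [0.994, 0.105, -0.007], [-0.005, -0.014, -1.0]]
force: [-0.7, -0.2, 0.3]
opening: 1.002
```

{"method": "send_rows", "body": {"moves": [[0,0,0,0,0,0,-1],[0,0,0,0,0,0,-1]]}}

```text
time_s: 19.62
position: [0.543, -0.3437, 0.2172]
tcp_rot: [[-0.108, 0.994, -0.013], [0.994, 0.108, -0.006], [-0.004, -0.014, -1.0]]
force: [0.5, 0.6, -0.0]
opening: 1.0
```

```bash
python3 - <<'E'
from b import *
p,R,s=cur(); print(s["time_s"],p,s["joint_positions"].round(1)); print(R.round(3))
for n in("wrist","side","top"):
    c=cap(n); cv2.imwrite(f"pics/{n}7.png",c["img"][:,:,::-1]); W=cloud(c)
    m=(abs(W[...,0]-.553)<.08)&(abs(W[...,1]+.345)<.08)&(W[...,2]>.012)&(W[...,2]<.07)
    for l in models.masks_of(n,"jar_center")[:2]:
        mm=l["mask"]&m; print(n,l["confidence"],mm.sum())
        if mm.sum()>30:
            Q=W[mm]; print("   rect",cv2.minAreaRect(Q[:,:2].astype(np.float32)*1000),np.percentile(Q[:,2],[50,95,99]))
            T=Q[Q[:,2]>.05]; print("   top facet rect",cv2.minAreaRect(T[:,:2].astype(np.float32)*1000),len(T))
E
```

```text
19.625 [ 0.54300049 -0.34372212  0.21723159] [-41.9  32.1  79.3  -0.8  68.9 -47.8]
[[-0.108  0.994 -0.013]
 [ 0.994  0.108 -0.006]
 [-0.004 -0.014 -1.   ]]
wrist 0.78 5946
   rect ((551.993896484375, -345.7818908691406), (55.860267639160156, 100.3348159790039), 7.357799053192139) [0.05240938 0.05642126 0.05700106]
   top facet rect ((550.8770751953125, -337.9078063964844), (36.77150344848633, 84.1994857788086), 6.027853012084961) 3406
side 0.77 291
   rect ((554.7080688476562, -333.9596252441406), (49.34933090209961, 97.60931396484375), 7.470262050628662) [0.0510701  0.06085928 0.06346175]
   top facet rect ((551.2642211914062, -334.013427734375), (96.03073120117188, 45.21432876586914), 88.92743682861328) 154
```

View pics/wrist7.png

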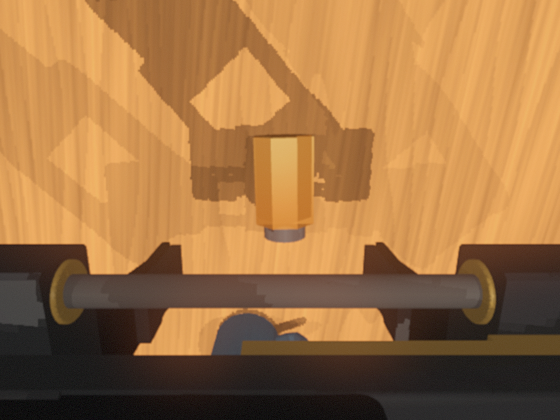

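View pics/side7.png

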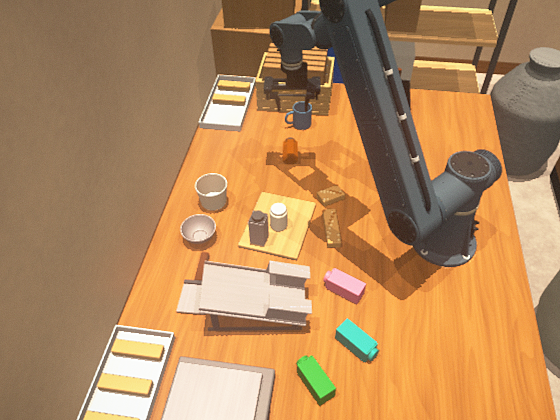

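```bash
python3 - <<'E'
from b import *
p,R,s=cur()
c=-83.2; ch=np.array([np.cos(np.radians(c)),np.sin(np.radians(c)),0]); Z=np.array([0,0,1.])
Rt=np.c_[-ch,np.cross(-Z,-ch),-Z]
rows(p,R,np.array([.552,-.345,.012]),Rt,-1)
E
```

```text
9 rows; end err mm [-0.   0.1  0. ]
[[-0,0.05,0.91,-0.01,0,-0.01,-1.0],[-0.01,0.05,0.92,-0.01,0,-0.01,-1.0],[-0,0.04,0.91,-0.01,0,-0.01,-1.0],[-0,0.05,0.91,-0.01,0,-0.01,-1.0],[-0.01,0.04,0.92,-0.01,0,-0.01,-1.0],[-0,0.04,0.91,-0.01,0,-0.01,-1.0],[-0,0.05,0.91,-0.01,0,-0.01,-1.0],[-0.01,0.03,0.92,-0.01,0,-0.01,-1.0],[-0,0.04,0.91,-0.01,0,-0.01,-1.0]]
```

{"method": "send_rows", "body": {"moves": [[0,0.05,0.95,-0.02,0,-0.02,-1],[-0.01,0.05,0.95,-0.02,0,-0.02,-1],[0,0.05,0.95,-0.02,0,-0.02,-1],[0,0.05,0.95,-0.02,0,-0.02,-1],[-0.01,0.05,0.95,0,0,0,-1],[0,0.05,0.95,0,0,0,-1],[0,0.05,0.95,0,0,0,-1],[0,0.04,0.9,0,0,0,-1],[0,0,0.4,0,0,0,-1],[0,0,0.2,0,0,0,-1],[0,0,0,0,0,0,-1]]}}

```text
time_s: 21.3
position: [0.5523, -0.3453, 0.0139]
tcp_rot: [[-0.121, 0.993, 0.001], [0.993, 0.121, -0.006], [-0.006, 0.001, -1.0]]
force: [0.2, 0.4, -0.1]
opening: 0.996
```

{"method": "send_rows", "body": {"moves": [[0,0,0,0,0,0,1],[0,0,0,0,0,0,1],[0,0,0,0,0,0,1],[0,0,0,0,0,0,1],[0,0,0,0,0,0,1],[0,0,0,0,0,0,1]]}}

```text
time_s: 22.05
position: [0.552, -0.3452, 0.0139]
tcp_rot: [[-0.121, 0.993, 0.001], [0.993, 0.121, -0.006], [-0.006, 0.0, -1.0]]
force: [-0.9, -0.6, 1.8]
opening: 0.641
```

{"method": "send_rows", "body": {"moves": [[0,0,-0.3,0,0,0,1],[0.3,0,-0.3,0,0,0,1],[0.8,0,0,0,0,0,1],[0.8,0,0,0,0,0,1],[0.6,0,0,0,0,0,1],[0.3,0,0.2,0,0,0,1],[0,0,0.3,0,0,0,1],[0,0,0.08,0,0,0,1],[0,0,0,0,0,0,1],[0,0,0,0,0,0,1]]}}

```text
time_s: 23.3
position: [0.5437, -0.2759, 0.0139]
tcp_rot: [[-0.12, 0.993, 0.001], [0.993, 0.12, -0.005], [-0.005, 0.0, -1.0]]
force: [-0.9, 1.8, 0.9]
opening: 0.644
```

```bash
python3 - <<'E'
from b import *
p,R,s=cur(); print(s["time_s"],p,s["force"],s["moment"],s["opening"]*87)
c=np.degrees(np.arctan2(-R[1,0],-R[0,0])); print("c",c)
ch=np.array([np.cos(np.radians(c)),np.sin(np.radians(c)),0]); Z=np.array([0,0,1.])
t=np.radians(48); z=-ch*np.sin(t)-Z*np.cos(t); Rt=mk(np.cross(-Z,-ch),z)
g=p-R[:,2]*.019; g=g.copy(); g[2]=.029
rows(p,R,g+z*.019,Rt,-0.5)
E
```

```text
23.3 [ 0.54365719 -0.27594413  0.01385758] [-0.88100301  1.81722967  0.85787502] [0.25863397 0.11364222 0.00219409] 56.00270114495761
c -83.10647960077274
5 rows; end err mm [ 0.  -0.1 -0. ]
[[0.11,-0,-0.02,0,0.97,0,-0.5],[0.12,-0,-0,0,0.97,0,-0.5],[0.11,-0,0.02,0,0.97,0,-0.5],[0.11,-0,0.04,0,0.97,0,-0.5],[0.1,-0,0.05,0,0.97,0,-0.5]]
```

{"method": "send_rows", "body": {"moves": [[0,0,0,0,0,0,-0.5],[0,0,0,0,0,0,-0.5],[0,0,0,0,0,0,-0.5],[0.11,0,-0.02,0,0.97,0,-0.5],[0.12,0,0,0,0.97,0,-0.5],[0.11,0,0.02,0,0.97,0,-0.5],[0.11,0,0.04,0,0.97,0,-0.5],[0.1,0,0.05,0,0.97,0,-0.5],[0,0,0,0,0,0,-0.5],[0,0,0,0,0,0,-0.5]]}}

```text
time_s: 24.55
position: [0.5418, -0.2612, 0.0163]
tcp_rot: [[-0.081, 0.993, -0.09], [0.663, 0.121, 0.739], [0.744, -0.0, -0.668]]
force: [0.1, -0.1, 1.0]
opening: 0.752
```

```bash
python3 - <<'E'
from b import *
p,R,s=cur(); g=p-R[:,2]*.019; print(s["time_s"],"g",g,s["force"],s["opening"]*87,R[:,2])
for n in("side","wrist","top"):
    c=cap(n); cv2.imwrite(f"pics/{n}8.png",c["img"][:,:,::-1]); W=cloud(c)
    m=(abs(W[...,0]-.544)<.08)&(abs(W[...,1]+.275)<.08)&(W[...,2]>.012)&(W[...,2]<.075)
    for l in models.masks_of(n,"jar_center")[:1]:
        mm=l["mask"]&m; print(n,l["confidence"],mm.sum())
        if mm.sum()>30:
            Q=W[mm]; print("   rect",cv2.minAreaRect(Q[:,:2].astype(np.float32)*1000),np.percentile(Q[:,2],[50,95,99]), np.percentile(Q[:,1],[1,99]))
E
```

```text
24.55 g [ 0.54351096 -0.27526884  0.02897835] [ 0.06438512 -0.08658325  0.98605061] 65.41361569466252 [-0.09007251  0.73872325 -0.66796325]
side 0.67 0
wrist 0.84 18636
   rect ((542.8117065429688, -266.29010009765625), (56.12921905517578, 81.3410873413086), 7.170368194580078) [0.05445725 0.05608919 0.05655099] [-0.30634251 -0.22691817]
```

View pics/wrist8.png

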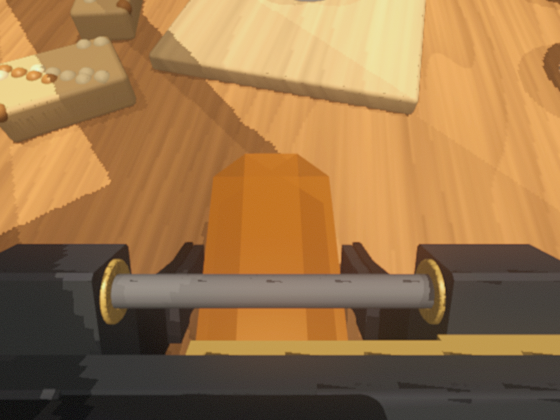

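View pics/side8.png

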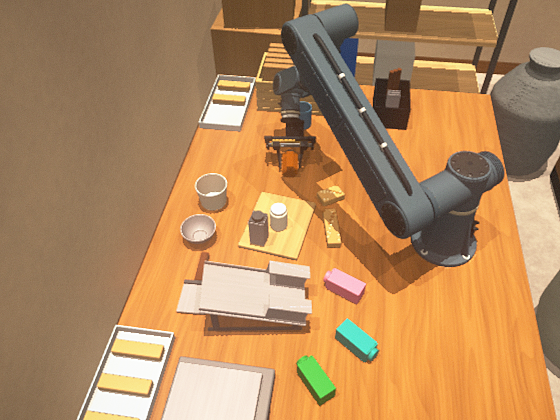

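{"method": "send_rows", "body": {"moves": [[0,0,0,0,0,0,1],[0,0,0,0,0,0,1],[0,0,0,0,0,0,1],[0,0,0,0,0,0,1],[0,0,0,0,0,0,1]]}}

```text
time_s: 25.48
position: [0.5419, -0.2616, 0.0165]
tcp_rot: [[-0.081, 0.993, -0.09], [0.661, 0.121, 0.74], [0.746, 0.0, -0.666]]
force: [-0.6, 1.0, 2.1]
opening: 0.641
```

```bash
python3 - <<'E'
from b import *
p,R,s=cur(); print(s["opening"]*87,s["force"],p)
cap_=np.array([.12,-.993,0]); 
el=np.degrees(np.arcsin(-R[:,2]@cap_/np.linalg.norm(cap_))); print("el",el)
F=np.diag([-1.,-1,1])
p1=p+np.array([0,0,.2]); rows(p,R,p1,R,1)
Rt=Rup(155,el)@F; g=B0+RB@np.array([.035,-.08,.064+.12]); print("g",g)
pt=g+Rt[:,2]*.019
# two stage: upright first (about jaw axis), then yaw about vertical
Rm=Rup(-83.1,el)@F
Rm=Ro.from_euler('z',-35,degrees=True).as_matrix()@Rm
gm=np.array([.56,-.2,.25]); pm=gm+Rm[:,2]*.019
p2,R2=rows(p1,R,pm,Rm,1); p3,R3=rows(p2,R2,pt,Rt,1)
for k in np.linspace(0,1,6):
    r=R@Ro.from_rotvec(Ro.from_matrix(R.T@Rm).as_rotvec()*k).as_matrix(); print([list(map(float,q.round(0))) for q in IK(p1+(pm-p1)*k,r)])
for k in np.linspace(0,1,6):
    r=Rm@Ro.from_rotvec(Ro.from_matrix(Rm.T@Rt).as_rotvec()*k).as_matrix(); print([list(map(float,q.round(0))) for q in IK(pm+(pt-pm)*k,r)])
E
```

```text
55.78562101591274 [-0.62707446  0.95333588  2.08821899] [ 0.54193856 -0.26156767  0.0165142 ]
el 48.221908633482855
7 rows; end err mm [-0.1  0.1  0.1]
[[0.85,0,-0.76,0,0,0,1.0],[0.85,0,-0.76,0,0,0,1.0],[0.86,0,-0.76,0,0,0,1.0],[0.85,0,-0.77,0,0,0,1.0],[0.85,0,-0.76,0,0,0,1.0],[0.85,0,-0.76,0,0,0,1.0],[0.86,0,-0.76,0,0,0,1.0]]
g [ 0.56858491 -0.07521453  0.184     ]
10 rows; end err mm [ 0.1  0.  -0.1]
[[0.19,0.07,0.09,-0.02,-0.87,0.39,1.0],[0.2,0.06,0.07,-0.02,-0.87,0.39,1.0],[0.22,0.05,0.03,-0.02,-0.87,0.39,1.0],[0.21,0.03,0,-0.02,-0.87,0.39,1.0],[0.22,0.01,-0.03,-0.02,-0.87,0.39,1.0],[0.21,0,-0.07,-0.02,-0.87,0.39,1.0],[0.2,-0.01,-0.1,-0.02,-0.87,0.39,1.0],[0.18,-0.03,-0.13,-0.02,-0.87,0.39,1.0],[0.16,-0.04,-0.15,-0.02,-0.87,0.39,1.0],[0.13,-0.04,-0.17,-0.02,-0.87,0.39,1.0]]
9 rows; end err mm [-0.1 -0.   0. ]
[[0.61,-0.29,-0.16,0.64,0,0.72,1.0],[0.57,-0.37,-0.11,0.64,0,0.72,1.0],[0.52,-0.46,-0.08,0.64,0,0.72,1.0],[0.46,-0.52,-0.01,0.64,0,0.72,1.0],[0.39,-0.57,0.04,0.64,0,0.72,1.0],[0.31,-0.61,0.11,0.64,0,0.72,1.0],[0.24,-0.62,0.18,0.64,0,0.72,1.0],[0.15,-0.63,0.25,0.64,0,0.72,1.0],[0.08,-0.61,0.32,0.64,0,0.72,1.0]]
[[-49.0, 46.0, 67.0, 26.0, 108.0, -57.0]]
[[-45.0, 39.0, 73.0, 18.0, 94.0, -47.0]]
[[-38.0, 33.0, 78.0, 7.0, 81.0, -33.0]]
[[-30.0, 30.0, 81.0, -8.0, 74.0, -13.0]]
[[-21.0, 32.0, 83.0, -25.0, 73.0, 9.0]]
[[-13.0, 36.0, 82.0, -41.0, 79.0, 30.0]]
[[-13.0, 36.0, 82.0, -41.0, 79.0, 30.0]]
[[-12.0, 41.0, 74.0, -34.0, 91.0, 41.0]]
[[-13.0, 45.0, 68.0, -26.0, 100.0, 52.0]]
[[-15.0, 47.0, 64.0, -17.0, 107.0, 66.0]]
[[-18.0, 48.0, 64.0, -7.0, 109.0, 80.0]]
[[-20.0, 48.0, 66.0, 3.0, 107.0, 94.0]]
```

{"method": "send_rows", "body": {"moves": [[0.3,0,-0.27,0,0,0,1],[0.7,0,-0.62,0,0,0,1],[0.85,0,-0.76,0,0,0,1],[0.85,0,-0.76,0,0,0,1],[0.85,0,-0.76,0,0,0,1],[0.85,0,-0.77,0,0,0,1],[0.85,0,-0.76,0,0,0,1],[0.7,0,-0.63,0,0,0,1],[0,0,0,0,0,0,1]]}}

```text
time_s: 26.6
position: [0.5425, -0.2626, 0.2181]
tcp_rot: [[-0.083, 0.993, -0.088], [0.665, 0.121, 0.737], [0.742, 0.003, -0.67]]
force: [-0.9, -0.0, -4.3]
opening: 0.642
```

{"method": "send_rows", "body": {"moves": [[0.19,0.07,0.09,-0.02,-0.87,0.39,1],[0.2,0.06,0.07,-0.02,-0.87,0.39,1],[0.22,0.05,0.03,-0.02,-0.87,0.39,1],[0.21,0.03,0,-0.02,-0.87,0.39,1],[0.22,0.01,-0.03,-0.02,-0.87,0.39,1],[0.21,0,-0.07,-0.02,-0.87,0.39,1],[0.2,-0.01,-0.1,-0.02,-0.87,0.39,1],[0.18,-0.03,-0.13,-0.02,-0.87,0.39,1],[0.16,-0.04,-0.15,-0.02,-0.87,0.39,1],[0.13,-0.04,-0.17,-0.02,-0.87,0.39,1]]}}

```text
time_s: 27.85
position: [0.553, -0.21, 0.234]
tcp_rot: [[0.352, 0.879, -0.321], [0.653, -0.476, -0.589], [-0.671, -0.003, -0.742]]
force: [1.2, -0.3, -3.7]
opening: 0.643
```

{"method": "send_rows", "body": {"moves": [[0.61,-0.29,-0.16,0.64,0,0.72,1],[0.57,-0.37,-0.11,0.64,0,0.72,1],[0.52,-0.46,-0.08,0.64,0,0.72,1],[0.46,-0.52,-0.01,0.64,0,0.72,1],[0.39,-0.57,0.04,0.64,0,0.72,1],[0.31,-0.61,0.11,0.64,0,0.72,1],[0.24,-0.62,0.18,0.64,0,0.72,1],[0.15,-0.63,0.25,0.64,0,0.72,1],[0.08,-0.61,0.32,0.64,0,0.72,1],[0,0,0,0,0,0,1],[0,0,0,0,0,0,1]]}}

```text
time_s: 29.22
position: [0.5568, -0.0702, 0.1687]
tcp_rot: [[0.675, -0.421, -0.606], [-0.317, -0.907, 0.277], [-0.666, 0.005, -0.746]]
force: [-0.1, 0.6, -2.9]
opening: 0.64
```

```bash
python3 - <<'E'
from b import *
p,R,s=cur(); g=p-R[:,2]*.019; print(s["time_s"],s["opening"]*87,s["force"],"g board",(g-B0)@RB*1000)
F=np.diag([-1.,-1,1]); Rt=Rup(155,48.2)@F
print("rot err",Ro.from_matrix(R.T@Rt).as_rotvec(degrees=True)); print("down in tool",R.T@[0,0,-1])
for n in("side","top"):
    c=cap(n); cv2.imwrite(f"pics/{n}9.png",c["img"][:,:,::-1])
    if n=="side": cv2.imwrite("pics/side9z.png",cv2.resize(c["img"][100:300,170:380],None,fx=3.5,fy=3,interpolation=cv2.INTER_CUBIC)[:,:,::-1])
    q=(cloud(c)-g); m=(abs(q[...,0])<.034)&(abs(q[...,1])<.034)&(abs(q[...,2])<.065)
    print(n,m.sum(), np.percentile(q[m],[1,50,99],axis=0).round(4) if m.sum()>10 else 0)
E
```

```text
29.225 55.685006579606124 [-0.11254752  0.59953777 -2.94670617] g board [ 34.81815995 -80.31177356 182.82444536]
rot err [ 0.30509473 -0.01373633 -0.11024879]
down in tool [ 0.66634868 -0.00525236  0.74562179]
side 535 [[-0.0297 -0.018  -0.0489]
 [-0.004   0.0211  0.0232]
 [ 0.0328  0.0337  0.0547]]
top 0 0
```

View pics/side9z.png

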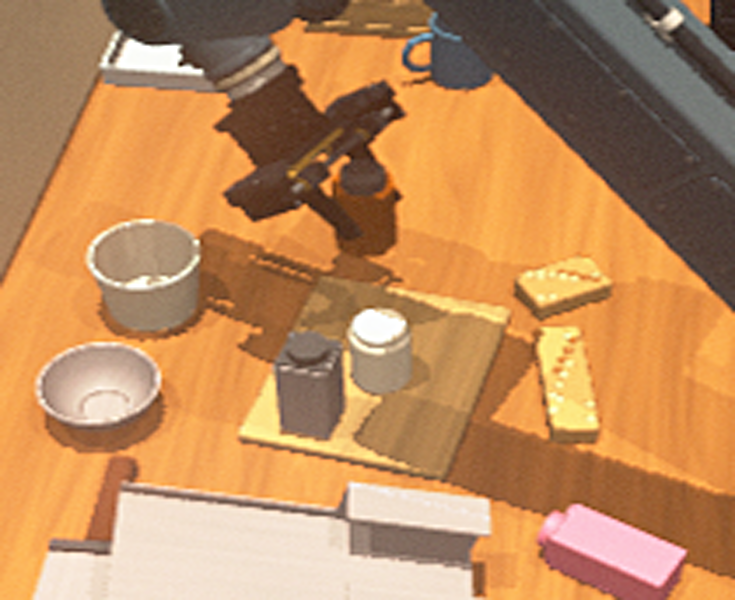

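{"method": "send_rows", "body": {"moves": [[0.67,-0.01,0.74,0,0,0,1],[0.67,0,0.75,0,0,0,1],[0.66,-0.01,0.74,0,0,0,1],[0.66,0,0.75,0,0,0,1],[0.3,-0.01,0.33,0,0,0,1],[0.1,0,0.11,0,0,0,1],[0,0,0,0,0,0,1],[0,0,0,0,0,0,1]]}}

```text
time_s: 30.32
position: [0.5577, -0.0703, 0.0552]
tcp_rot: [[0.676, -0.423, -0.604], [-0.319, -0.906, 0.278], [-0.665, 0.005, -0.747]]
force: [0.1, -0.2, -3.9]
opening: 0.643
```

{"method": "send_rows", "body": {"moves": [[0.04,0,0.04,0,0,0,1],[0,0,0,0,0,0,1]]}}

```text
time_s: 30.58
position: [0.5573, -0.0702, 0.0532]
tcp_rot: [[0.675, -0.423, -0.605], [-0.319, -0.906, 0.278], [-0.666, 0.005, -0.746]]
force: [-0.6, -0.8, -4.0]
opening: 0.645
```

```bash
python3 - <<'E'
from b import *
p,R,s=cur(); g=p-R[:,2]*.019; print(s["force"],"g in board",(g-B0)@RB*1000,s["time_s"])
E
```

```text
[-0.58734107 -0.76422308 -3.95536467] g in board [ 35.22955141 -80.22312232  67.41701277] 30.575
```

{"method": "send_rows", "body": {"moves": [[0.04,0,0.04,0,0,0,1],[0,0,0,0,0,0,1]]}}

```text
time_s: 30.82
position: [0.5572, -0.0701, 0.0514]
tcp_rot: [[0.674, -0.423, -0.605], [-0.319, -0.906, 0.278], [-0.666, 0.005, -0.746]]
force: [-0.1, -0.0, -4.4]
opening: 0.641
```

{"method": "send_rows", "body": {"moves": [[0.03,0,0.03,0,0,0,1],[0,0,0,0,0,0,1]]}}

```text
time_s: 31.08
position: [0.5574, -0.0702, 0.0505]
tcp_rot: [[0.675, -0.423, -0.605], [-0.319, -0.906, 0.278], [-0.666, 0.005, -0.746]]
force: [0.7, -0.6, -3.4]
opening: 0.641
```

{"method": "send_rows", "body": {"moves": [[0.02,0,0.02,0,0,0,1],[0,0,0,0,0,0,1]]}}

```text
time_s: 31.32
position: [0.5574, -0.0703, 0.0505]
tcp_rot: [[0.674, -0.423, -0.605], [-0.319, -0.906, 0.278], [-0.666, 0.005, -0.746]]
force: [0.6, -0.9, 0.3]
opening: 0.641
```

Contact reached (the force went from -4 N to about 0 N and the height stopped falling). I'll press slightly, then release and retreat.

{"method": "send_rows", "body": {"moves": [[0.02,0,0.02,0,0,0,1],[0,0,0,0,0,0,1],[0,0,0,0,0,0,-0.2],[0,0,0,0,0,0,-0.55],[0,0,0,0,0,0,-0.55],[0,0,0,0,0,0,-0.55],[0,0,-0.4,0,0,0,-0.55],[0,0,-0.9,0,0,0,-0.55],[0,0,-1,0,0,0,-0.55],[0,0,-1,0,0,0,-0.55],[0,0,-1,0,0,0,-0.55],[-0.5,0,-1,0,0,0,-0.55]]}}

```text
time_s: 32.83
position: [0.6298, -0.1036, 0.1565]
tcp_rot: [[0.674, -0.423, -0.605], [-0.319, -0.906, 0.278], [-0.666, 0.006, -0.746]]
force: [-0.5, 1.0, 0.0]
opening: 0.775
```

{"method": "send_rows", "body": {"moves": [[-0.8,0,-0.8,0,0,0,-0.55],[-0.8,0,-0.8,0,0,0,-0.55],[-0.8,0,-0.6,0,0,0,-0.55],[0,0,0,0,0,0,-0.55]]}}

```text
time_s: 33.33
position: [0.6228, -0.0994, 0.2398]
tcp_rot: [[0.678, -0.423, -0.602], [-0.32, -0.906, 0.277], [-0.662, 0.005, -0.749]]
force: [0.1, 0.5, -0.5]
opening: 0.776
```

```bash
python3 - <<'E'
from b import *
p,R,s=cur(); print(s["time_s"],p,s["force"])
for n in("side","top","wrist"):
    c=cap(n); cv2.imwrite(f"pics/{n}10.png",c["img"][:,:,::-1]); W=cloud(c)
    if n=="side": cv2.imwrite("pics/side10z.png",cv2.resize(c["img"][100:300,170:380],None,fx=3.5,fy=3,interpolation=cv2.INTER_CUBIC)[:,:,::-1])
    q=(W-B0)@RB
    for nm,x,y,h in(("tin",.039,.083,.134),("jar",.035,-.08,.114),("can",-.005,.009,.096)):
        m=(abs(q[...,0]-x)<.045)&(abs(q[...,1]-y)<.045)&(abs(q[...,2]-h)<.006)
        if m.sum()>10: Q=q[m]; print(n,nm,m.sum(),"cap ctr",((Q[:,:2].min(0)+Q[:,:2].max(0))/2*1000).round(1),"size",((Q[:,:2].max(0)-Q[:,:2].min(0))*1000).round(1),"z",np.median(Q[:,2]).round(4))
    for k in ["slab_long_center","slab_short_center","tub_center","bowl_center","mug_center","canister_center"]:
        L=models.landmark_of(n,k); 
        if L and n!="wrist": print(n,k,np.round(L[0]["point"],1),round(L[0]["confidence"],2))
E
```

```text
33.325 [ 0.62275081 -0.09941438  0.2397956 ] [ 0.13404078  0.4680878  -0.45810281]
side tin 113 cap ctr [36.1 88.4] size [46.7 46.8] z 0.1336
side jar 104 cap ctr [ 34.8 -74.4] size [41.5 59.4] z 0.1146
side can 158 cap ctr [-5.7 11.9] size [51.5 58.3] z 0.0964
side slab_long_center [332.3 230. ] 0.66
side slab_short_center [328.2 196.7] 0.76
side bowl_center [198.  233.8] 0.72
side mug_center [303.8 115.3] 0.79
side canister_center [277.  218.1] 0.64
top can 80 cap ctr [-7.2 -3.5] size [44.  31.8] z 0.0955
top slab_long_center [283. 261.] 0.96
top slab_short_center [321.4 259.2] 0.56
top tub_center [309.6 153.3] 0.56
top bowl_center [268.3 153.2] 0.86
top mug_center [428.8 221. ] 0.55
top canister_center [280.4 214.8] 0.48
wrist tin 1086 cap ctr [37.7 82.2] size [39.  38.8] z 0.1334
wrist jar 1711 cap ctr [ 35.5 -80.8] size [43.3 42. ] z 0.1136
wrist can 1423 cap ctr [-4.5  4.7] size [49.4 49.4] z 0.0955
```

View pics/side10z.png

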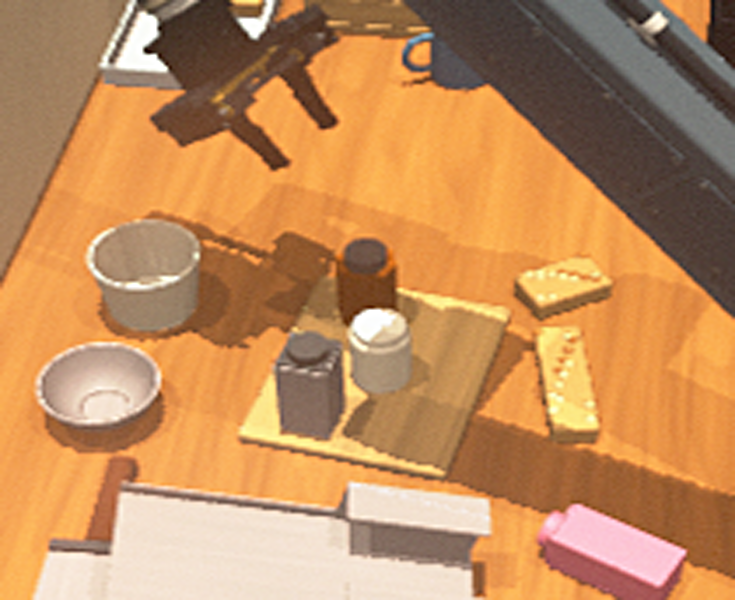

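View pics/wrist10.png

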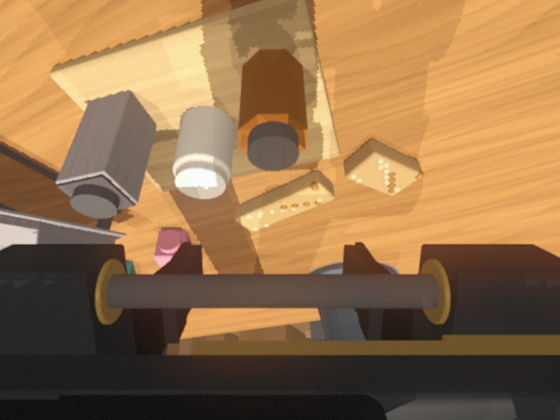

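```bash
python3 - <<'E'
from rig import bot
print(bot.hand_in())
E
```

```text
the job is handed in; nothing more can be done
None
```

The tin and the jar both stand upright, caps up, on the serving board on either side of the canister. I handed the job in at about 33 s of the 72 s allowed, and no verdict was reported.

- **Tin:** I gripped it through the slot and slid it up the floor to chute x ≈ +80 mm. There I re-gripped it leaning, with the lower finger as a stop, then lifted it out and stood it on the left of the board.
- **Jar:** I first moved it about 70 mm away from the mug, then re-gripped it leaning and stood it on the right of the board.

**Last checks**

| Container | Position on board (x, y) | Cap-top height (expected) |
|---|---|---|
| Tin | about (38, 83) mm | 133.5 mm (134) |
| Jar | about (35, -81) mm | 113.6 mm (114) |

- Both positions leave about 18 mm or more to the board limits. The board's own centre was measured only to about 5 mm.
- The canister measured within about 5 mm of its starting place in the side and wrist views.
- The slabs, bowl and mug looked unmoved in the pictures. The tub's re-check came only from the top camera, because the side network missed it. I did not re-measure the scraper, and nothing came near it.
- The side and top cameras disagreed by about 5 mm in y. I went by the wrist view, which matched where the gripper released.
- The gripper was about 0.1 m clear of everything at hand-in, and the wrist force read near zero.

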